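# Fit the wheel bearings and close the hubs with their dust covers

### The arm

A 6-joint arm with a two-finger parallel gripper is mounted at the origin on a cart in front of the work surface, level with it; the furniture and walls round the work are solid. World frame = base frame: x ahead of the robot, y to its left, z up, the work surface at z = 0. Lengths are in m, angles in rad, forces in N, time in s.
With the tool pointing down it reaches from about 0.4 to 0.825 m from the base axis. Payload 7 kg.
Tool frame: the origin (TCP) lies at the centre of the arm's flange, where the gripper is bolted on; the fingertips stand 178 mm ahead of it and the grasp point (between the pads) lies 159 mm ahead of it; x points along the fingers, z is the direction in which the jaws open and shut, and the axes are right-handed (so a half turn about x gives the same grasp; the last joint's range is limited). The gripper opens to 88 mm and grips with 3 to 60 N. Pads are 19 mm wide; open, the fingers measure 130 mm over their backs; the gripper's body (78 mm by 193 mm) begins 47 mm behind the grasp point.
Start: joints at [1.429, 0.359, 0.012, 0, -1.224, -0.288], TCP at [0.281, 0.614, 0.405] pointing down, gripper open.
Joint ranges: [-3.07, 3.07], [-1.43, 2.12], [-1.02, 1.25], [-3.03, 1.67], [-3.05, -0], [-3.03, 3.03]. Speed limits (rad/s): [2.39, 2.39, 3.01, 3.14, 3.14, 3.14].

### API

Orientations are given as [roll, pitch, yaw] about the fixed x, y, z axes, in that order (R = Rz(yaw) Ry(pitch) Rx(roll)).
In Python, from station import telemetry, optics, job_done, finder gives the robot as it stands.
- The arm moves only by the tool play_rows, never from a script. Its argument "steps" is a list of rows, each an object of numbers: "gripper": the opening, from 0 (shut) to 1 (fully open); "tx", "ty", "tz": the shift along the tool's x, y, z in units of 25 mm (1.0 is 25 mm); "ax", "ay", "az": the turn, a rotation vector about the tool's x, y, z in units of 6 degrees (1.0 is 6 degrees). In form: [{"gripper": .., "tx": .., "ty": .., "tz": .., "ax": .., "ay": .., "az": ..}, ...]. A call has 1 to 20 rows; each row shifts and turns the commanded pose from where the row before left it, along the tool's axes as they then stand; what a row does not reach is not made up. A row lasts 1/12 s, in which the tool goes at most 41.7 mm and 7.16 degrees, less where a joint would pass 70% of its speed; a pose out of reach is approached as far as the arm can. A call is refused whole if a number of a shift passes 1 or a number of a turn 1, either way. A call with a gripper value outside its range is refused whole. The fingers move at their own pace and stop on an object; "newtons" is the grip in N (left out, the last holds). Time passes only in rows, so rows that do not move let the fingers close. It gives the time, the measured TCP pose, the force and the opening at its end, in the units of the state.
- telemetry.get_state(): the state, without advancing time (a new reading comes with each control period).
- optics.grab_frame(name): name is "side" or "top" or "wrist"; returns the picture (400x640x3 uint8, red, green, blue); there is no depth.
- optics.calibration(name): a dict with "fx", "fy", "cx", "cy" (pixels), "T" (4x4, takes a point from camera to world coordinates); the wrist camera has in their place "mount" (4x4, takes a point from camera to tool coordinates, whose origin is the TCP and whose axes are the tool frame's). Camera axes: x right, y down, z forward; pixel columns grow to the right and rows downward; lengths in m; the calibration is good to about 2 mm. The wrist camera is an equidistant fisheye: a pixel r from the principal point sees the ray r / f radians off the axis. A picture is of the moment at which its call begins: read the wrist's pose just before it. calibration takes no time and is no camera call.
- job_done(): hands the job in, once; it reports no verdict.
Trained networks look in the newest picture that a camera, given by its name, has taken for a name from the list of things; names that differ only in an ending like _2 or _b are one class to them, and where a whole thing is asked for, a point or a joint stands for the part that bears it (a point fixed in the world has none). Each returns a list of dicts, best first, with "confidence" (0 to 1); they miss things now and then, are a little off and sometimes report something else, mostly with a low value. They report only what shows in the picture. A call takes as long as a camera call. They do not tell look-alikes from the thing itself.
- finder.look_for(query, camera): "extent" ([left, top, right, bottom] in pixels, round what is visible of it).
- finder.silhouettes(query, camera): "pixels" (400x640 bool, what is visible of it) and "extent" ([left, top, right, bottom] in pixels, round what is visible of it).
- finder.pinpoint(query, camera): "location" ([row, column] in pixels: a listed point, or the origin of a listed thing).
The state is a dict: "t": time; "q": joint angles; "qd": joint speeds; "joint_efforts": joint torques, N m; "eef_pos": TCP position; "ee_rot": TCP orientation; "force": force on the tool from outside, world axes, zero at the start; "moment": the same for the moment, N m; "width": finger opening in m.
Only numpy, scipy, OpenCV 4.12 (cv2) and the standard library are available. Lean on these libraries where they do the work, as an engineer would, in place of code of your own. Each camera call takes 0.05 s, during which the arm holds its last target.

### The job

Three trailer wheel hubs lie nose up on the bench. Set each of the two loose tapered bearings, small end down, into the empty hub cup that it fits, then close all three hubs (one has its bearing already) with the black dust covers against the sawdust, each cover on the nose it fits. Bearings and covers must sit fully home and level, and the spray can must not be knocked over.

Things in the scene. Friction and masses are not known exactly. Their poses are not given: they have to be found in the camera images.
- small_hub: The small of three heavy wheel hubs fixed nose up on the bench. Origin: centre of its underside, z up; yaw is free. Flange 112 mm across, z 12-22 mm, with 4 studs up to z = 44 mm; central round nose 64 mm across, rim at z = 66 mm. In the nose an empty conical cup, 42 mm wide at the rim, 22 mm at its floor at z = 46 mm.
- medium_hub: The medium of three heavy wheel hubs fixed nose up on the bench. Origin: centre of its underside, z up; yaw is free. Flange 124 mm across, z 12-22 mm, with 4 studs up to z = 44 mm; central round nose 76 mm across, rim at z = 66 mm. Its bearing is already in for good: a 52 mm steel collar stands 14 mm above the rim. It needs only its cover.
- large_hub: The large of three heavy wheel hubs fixed nose up on the bench. Origin: centre of its underside, z up; yaw is free. Flange 136 mm across, z 12-22 mm, with 5 studs up to z = 44 mm; central round nose 88 mm across, rim at z = 66 mm. In the nose an empty conical cup, 66 mm wide at the rim, 46 mm at its floor at z = 46 mm.
- small_bearing: The small of two loose steel tapered roller bearings, standing small end down. Origin: centre of its underside, z up; round. 34 mm high: widens from 20 to 40 mm over the lower 20 mm; above that a round collar 40 mm across, 14 mm high: grip it only there, as the rest sinks into the cup of the small hub (underside then at z = 46 mm of the hub). 120 g.
- large_bearing: The large of two loose steel tapered roller bearings, standing small end down. Origin: centre of its underside, z up; round. 34 mm high: widens from 44 to 64 mm over the lower 20 mm; above that a round collar 64 mm across, 14 mm high: grip it only there, as the rest sinks into the cup of the large hub (underside then at z = 46 mm of the hub). 320 g.
- small_cover: The small of three loose black hat-shaped dust covers, open below. Origin: centre of its underside, z up; round. 49 mm high, 86 mm across the skirt; flat top at z = 33 mm, on it a round grip boss 26 mm across, 16 mm high. Skirt 72 mm wide inside, flared at the edge; 12 mm up a shoulder rests on the small hub's rim (underside then at z = 54 mm of the hub). 50 g.
- medium_cover: The medium of three loose black hat-shaped dust covers, open below. Origin: centre of its underside, z up; round. 49 mm high, 98 mm across the skirt; flat top at z = 33 mm, on it a round grip boss 26 mm across, 16 mm high. Skirt 84 mm wide inside, flared at the edge; 12 mm up a shoulder rests on the medium hub's rim (underside then at z = 54 mm of the hub). 60 g.
- large_cover: The large of three loose black hat-shaped dust covers, open below. Origin: centre of its underside, z up; round. 49 mm high, 110 mm across the skirt; flat top at z = 33 mm, on it a round grip boss 26 mm across, 16 mm high. Skirt 96 mm wide inside, flared at the edge; 12 mm up a shoulder rests on the large hub's rim (underside then at z = 54 mm of the hub). 70 g.
- spray_can: a bystander: upright spray can, 67 mm across and 236 mm high, standing on the bench behind the work to the right. Origin: centre of its underside, z up.
Things that resemble listed ones, but are neither listed nor needed, are in the scene too. Leave any orange look-alike of the medium_cover alone.

How it is judged:
By the outcome, as a careful person would: the job done as asked, in the order asked, and still so for the second after the job is handed in, with the robot touching nothing.
It also fails if it takes over 96 s, if anything falls off the work surface, if the arm or the gripper's body presses on something with over 40 N, if the wrist force passes 120 N, or if a joint passes its speed limit or range.

## Working session

There is one attempt and no reset: what is moved stays moved. The work goes in short steps, Python scripts to look and compute and a tool call to move; the robot and the scene stay as the last step left them, time stands still between calls to the robot, and variables do not carry over. Pictures are saved under pics/ and viewed, and the job is handed in when it is done.

Besides the shell and the picture viewer there is one more tool, called after "Emit:" in YAML: its name, and indented under it one key for each argument. play_rows: Moves the arm, as the interface text tells. Its arguments: {"type":"object","properties":{"steps":{"type":"array"},"newtons":{"type":"number"}},"required":["steps"]}

```bash
ls; mkdir -p pics; python3 - <<'E'
from station import telemetry, optics, job_done, finder
import cv2, numpy as np
print(telemetry.get_state())
for n in ("side","top","wrist"):
    im=optics.grab_frame(n); cv2.imwrite(f"pics/{n}0.png",im[:,:,::-1]); np.save(f"pics/{n}0.npy",im)
    c=optics.calibration(n); print(n,c)
print(telemetry.get_state()['t'])
E
```

```text
pics
{'t': 0.0, 'q': array([ 1.42913489e+00,  3.59386024e-01,  1.10216710e-02, -3.73943155e-04,
       -1.22407164e+00, -2.88060518e-01]), 'qd': array([-7.82920951e-04, -7.23234618e-05, -5.34910446e-04, -1.36777416e-03,
       -6.48503141e-04,  3.85194600e-05]), 'joint_efforts': array([ 2.98290543e-03, -5.82719851e+01,  2.93054008e+01,  6.99717969e+00,
        6.97008902e-03, -1.39109920e-04]), 'eef_pos': array([0.28115534, 0.61343184, 0.40370251]), 'ee_rot': array([ 0.07689775,  1.56911939, -1.92374789]), 'force': array([ 0.16924786, -0.28296146, -0.8750042 ]), 'moment': array([ 0.02391135, -0.04451947, -0.00449782]), 'width': 0.08758636846392681}
side {'fx': 371.9683976719405, 'fy': 371.9683976719405, 'cx': 319.3961077049377, 'cy': 202.2779391649199, 'T': array([[-0.9954373 ,  0.07489485, -0.05912148,  0.61347378],
       [ 0.09273994,  0.61363814, -0.78412214,  0.74292968],
       [-0.02244751, -0.78602735, -0.61778404,  0.77765356],
       [ 0.        ,  0.        ,  0.        ,  1.        ]])}
top {'fx': 408.122031081613, 'fy': 408.122031081613, 'cx': 316.38477009676086, 'cy': 201.76349023531728, 'T': array([[ 0.00682569, -0.98261383,  0.18553561,  0.28091731],
       [-0.99984614, -0.00370818,  0.01714456, -0.21340543],
       [-0.01615848, -0.18562409, -0.98248796,  1.50403323],
       [ 0.        ,  0.        ,  0.        ,  1.        ]])}
wrist {'fx': 309.70691628693146, 'fy': 309.70691628693146, 'cx': 314.67545057178427, 'cy': 203.15967013563292, 'mount': array([[-2.61815600e-04, -2.63910896e-01,  9.64547029e-01,
         1.79789314e-02],
       [-1.02624758e-03, -9.64546483e-01, -2.63911026e-01,
         7.05647628e-02],
       [ 9.99999439e-01, -1.05896007e-03, -1.83046018e-05,
        -4.44138116e-04],
       [ 0.00000000e+00,  0.00000000e+00,  0.00000000e+00,
         1.00000000e+00]])}
0.15
```

View pics/top0.png

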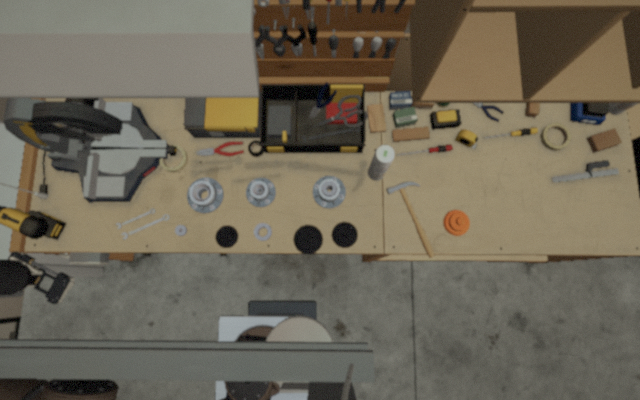

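View pics/side0.png

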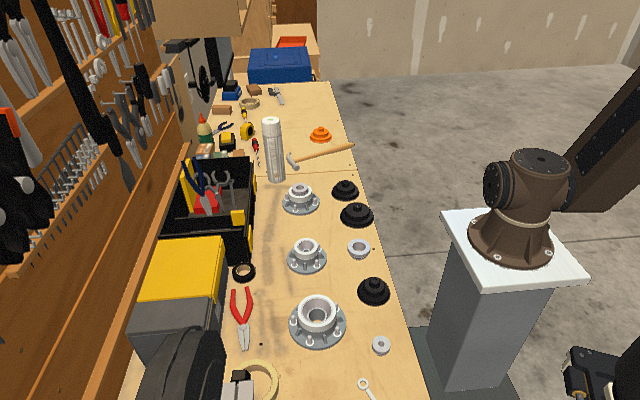

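View pics/wrist0.png

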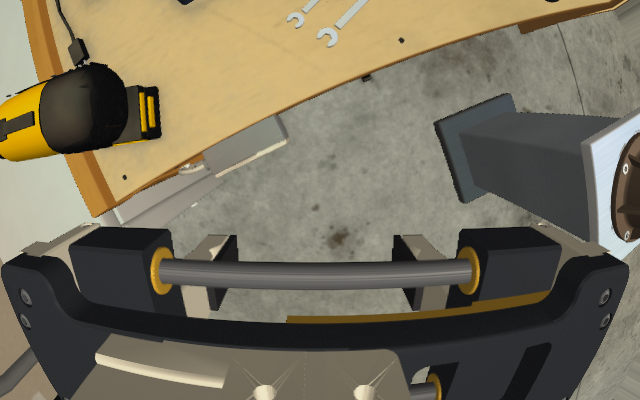

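```bash
cat > h.py <<'E'
import numpy as np, cv2
from station import telemetry, optics, job_done, finder
from scipy.spatial.transform import Rotation as R
CAL={n:optics.calibration(n) for n in("side","top","wrist")}
def pose():
    s=telemetry.get_state(); T=np.eye(4); T[:3,:3]=R.from_euler('xyz',s['ee_rot']).as_matrix(); T[:3,3]=s['eef_pos']; return T
def camT(n,P=None):
    return CAL[n]['T'] if n!='wrist' else (pose() if P is None else P)@CAL[n]['mount']
def ray(n,u,v,P=None):
    c=CAL[n];T=camT(n,P);x=(u-c['cx'])/c['fx'];y=(v-c['cy'])/c['fy']
    if n=='wrist':
        r=np.hypot(x,y)+1e-12; d=np.array([x/r*np.sin(r),y/r*np.sin(r),np.cos(r)])
    else: d=np.array([x,y,1.])
    d=T[:3,:3]@d; return T[:3,3],d/np.linalg.norm(d)
def plane(n,u,v,z,P=None):
    o,d=ray(n,u,v,P); return o+d*(z-o[2])/d[2]
def proj(n,p,P=None):
    c=CAL[n];T=camT(n,P);p=np.atleast_2d(p);q=(p-T[:3,3])@T[:3,:3]
    if n=='wrist':
        r=np.hypot(q[:,0],q[:,1]);th=np.arctan2(r,q[:,2]);s=np.where(r>1e-9,th/np.maximum(r,1e-9),1);xy=q[:,:2]*s[:,None]
    else: xy=q[:,:2]/q[:,2:]
    return xy*[c['fx'],c['fy']]+[c['cx'],c['cy']]
def circ(x,y,z,r,n=60):
    t=np.linspace(0,2*np.pi,n); return np.c_[x+r*np.cos(t),y+r*np.sin(t),np.full(n,z)]
def rowsP(): 
    print(np.round(pose(),4))
E
python3 - <<'E'
from h import *
N=["small_hub","medium_hub","large_hub","small_bearing","large_bearing","small_cover","medium_cover","large_cover","spray_can"]
for n in N:
  for cam in("top","side"):
    r=finder.pinpoint(n,cam)
    print(n,cam,[(np.round(a['location'],1).tolist(),round(a['confidence'],2),np.round(plane(cam,a['location'][1],a['location'][0],0)[:2],3).tolist()) for a in r[:4]])
print(telemetry.get_state()['t'])
for f,(x0,y0,x1,y1) in {"top":(160,160,480,270),"side":(230,110,430,380)}.items():
    im=cv2.imread(f"pics/{f}0.png")[y0:y1,x0:x1]; k=min(800/im.shape[1],600/im.shape[0]); cv2.imwrite(f"pics/{f}0z.png",cv2.resize(im,None,fx=k,fy=k,interpolation=2))
E
```

```text
small_hub top [([231.3, 266.9], 0.52, [0.453, -0.004])]
small_hub side [([262.6, 305.0], 0.89, [0.605, 0.024])]
medium_hub top [([191.2, 326.4], 0.91, [0.606, -0.225])]
medium_hub side [([203.1, 302.5], 0.65, [0.596, -0.247])]
large_hub top [([195.2, 203.6], 0.73, [0.589, 0.239])]
large_hub side [([323.3, 316.0], 0.78, [0.591, 0.222]), ([181.2, 274.5], 0.33, [0.691, -0.389])]
small_bearing top [([231.5, 183.3], 0.57, [0.451, 0.307])]
small_bearing side [([351.2, 379.7], 0.81, [0.455, 0.308])]
large_bearing top [([232.9, 265.6], 0.77, [0.447, 0.0])]
large_bearing side [([257.0, 359.9], 0.84, [0.448, 0.02]), ([291.2, 373.8], 0.28, [0.434, 0.143])]
small_cover top [([237.3, 224.2], 0.72, [0.43, 0.153]), ([234.5, 343.1], 0.66, [0.442, -0.287])]
small_cover side [([291.3, 375.7], 0.64, [0.429, 0.144])]
medium_cover top [([233.0, 343.5], 0.96, [0.448, -0.288]), ([233.9, 263.4], 0.44, [0.443, 0.008])]
medium_cover side [([194.3, 346.1], 0.88, [0.443, -0.277]), ([136.5, 319.4], 0.54, [0.496, -0.707])]
large_cover top [([240.9, 308.6], 0.63, [0.418, -0.159])]
large_cover side [([218.9, 354.4], 0.81, [0.436, -0.145]), ([256.6, 359.2], 0.25, [0.45, 0.019])]
spray_can top [([172.6, 375.3], 0.73, [0.678, -0.41]), ([231.1, 264.0], 0.51, [0.453, 0.006])]
spray_can side [([182.5, 274.8], 0.8, [0.69, -0.38])]
1.05
```

View pics/top0z.png

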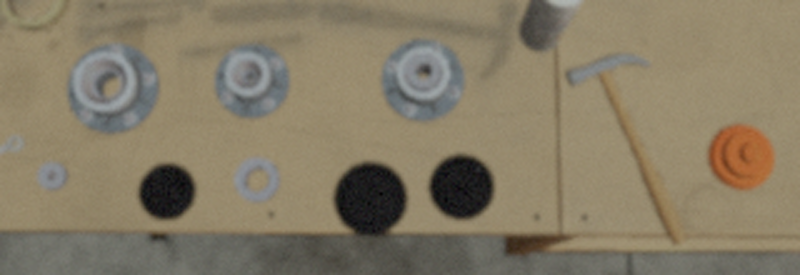

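View pics/side0z.png

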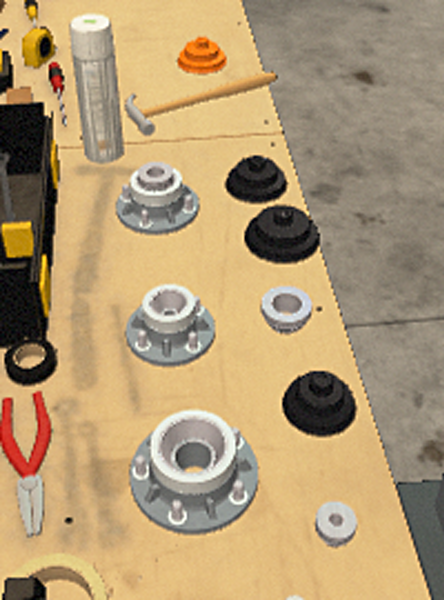

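```bash
cat >> h.py <<'E'
MODEL={ # list of (z,r) frustum profiles
'small_hub':[[(0,.032),(.066,.032)],[(.012,.056),(.022,.056)]],
'medium_hub':[[(0,.038),(.066,.038)],[(.012,.062),(.022,.062)],[(.066,.026),(.08,.026)]],
'large_hub':[[(0,.044),(.066,.044)],[(.012,.068),(.022,.068)]],
'small_bearing':[[(0,.010),(.02,.020)],[(.02,.02),(.034,.02)]],
'large_bearing':[[(0,.022),(.02,.032)],[(.02,.032),(.034,.032)]],
'spray_can':[[(0,.0335),(.22,.0335)]],
}
for k,r in(('small',.043),('medium',.049),('large',.055)):
    MODEL[k+'_cover']=[[(0,r),(.012,r-.001)],[(.012,r-.006),(.033,r-.009)],[(.033,.013),(.049,.013)]]
def render(name,cam,x,y,z=0,P=None,S=8):
    m=np.zeros((400*S,640*S),np.uint8)
    for (z0,r0),(z1,r1) in MODEL[name]:
        p=np.r_[proj(cam,circ(x,y,z+z0,r0),P),proj(cam,circ(x,y,z+z1,r1),P)]
        h=cv2.convexHull(((p+.5)*S).astype(np.float32)); cv2.fillPoly(m,[np.round(h).astype(np.int32)],1)
    return cv2.resize(m.astype(np.float32),(640,400),interpolation=cv2.INTER_AREA)
def cen(m):
    s=m.sum(); yy,xx=np.mgrid[:400,:640]; return np.array([(m*xx).sum()/s,(m*yy).sum()/s]),s
def fit(name,cam,mask,x,y,z=0,P=None):
    c,a=cen(mask.astype(float))
    for _ in range(4):
        cm,am=cen(render(name,cam,x,y,z,P))
        d=plane(cam,*c,z+.03,P)-plane(cam,*cm,z+.03,P); x+=d[0];y+=d[1]
    return x,y,a,am,np.minimum(mask,render(name,cam,x,y,z,P)).sum()/np.maximum(mask,render(name,cam,x,y,z,P)).sum()
E
python3 - <<'E'
from h import *
G={"small_hub":(.605,.024),"medium_hub":(.6,-.235),"large_hub":(.59,.23),"small_bearing":(.453,.307),"large_bearing":(.448,.01),"small_cover":(.43,.15),"medium_cover":(.445,-.283),"large_cover":(.43,-.15),"spray_can":(.685,-.385)}
V={c:cv2.imread(f"pics/{c}0.png") for c in("top","side")}
for n,g in G.items():
  for cam in("top","side"):
    best=None
    for a in finder.silhouettes(n,cam):
        if a['pixels'].sum()<20: continue
        f=fit(n,cam,a['pixels'].astype(float),*g)
        if np.hypot(f[0]-g[0],f[1]-g[1])<.05: best=(f,a['confidence'],a['pixels']);break
    if best is None: print(n,cam,'none');continue
    print(n,cam,np.round(best[0],4),round(best[1],2))
    V[cam][best[2]]=V[cam][best[2]]//2+np.array([0,127,0],np.uint8)
print(telemetry.get_state()['t'])
cv2.imwrite("pics/m_side.png",cv2.resize(V['side'][110:380,230:430],None,fx=2.2,fy=2.2))
E
```

```text
small_hub top [5.981000e-01 2.070000e-02 6.910000e+02 7.142969e+02 9.558000e-01] 0.97
small_hub side [5.9950000e-01 2.3200000e-02 1.1210000e+03 1.1481875e+03 9.6090000e-01] 0.92
medium_hub top [ 6.019000e-01 -2.325000e-01  8.380000e+02  8.753281e+02  9.497000e-01] 0.76
medium_hub side [ 6.024000e-01 -2.299000e-01  9.120000e+02  9.243906e+02  9.548000e-01] 0.9
large_hub top [5.8820000e-01 2.2970000e-01 9.9600000e+02 1.0524375e+03 9.2810000e-01] 0.77
large_hub side [5.8920000e-01 2.3160000e-01 2.3710000e+03 2.5527969e+03 9.2680000e-01] 0.79
small_bearing top [  0.4536   0.308  106.     110.4844   0.9144] 0.67
small_bearing side [4.562000e-01 3.099000e-01 3.050000e+02 3.163438e+02 9.370000e-01] 0.67
large_bearing top [4.499000e-01 1.020000e-02 1.780000e+02 2.564219e+02 6.723000e-01] 0.65
large_bearing side [4.515000e-01 9.800000e-03 3.990000e+02 4.040312e+02 9.458000e-01] 0.78
small_cover top [4.352000e-01 1.445000e-01 4.570000e+02 4.379219e+02 9.442000e-01] 0.8
small_cover side [4.369000e-01 1.498000e-01 7.730000e+02 8.763438e+02 8.703000e-01] 0.83
medium_cover top [ 4.432000e-01 -2.912000e-01  5.300000e+02  5.604531e+02  9.426000e-01] 0.96
medium_cover side [ 4.463000e-01 -2.832000e-01  4.250000e+02  5.254844e+02  8.091000e-01] 0.69
large_cover top [ 4.258000e-01 -1.571000e-01  7.110000e+02  7.054844e+02  9.628000e-01] 0.88
large_cover side [ 4.283000e-01 -1.482000e-01  7.150000e+02  7.932969e+02  8.880000e-01] 0.56
spray_can top [ 6.825000e-01 -4.116000e-01  6.080000e+02  6.562344e+02  9.201000e-01] 0.93
spray_can side [ 6.8350000e-01 -4.2140000e-01  1.2280000e+03  1.1909219e+03
  9.2890000e-01] 0.85
1.95
```

View pics/m_side.png

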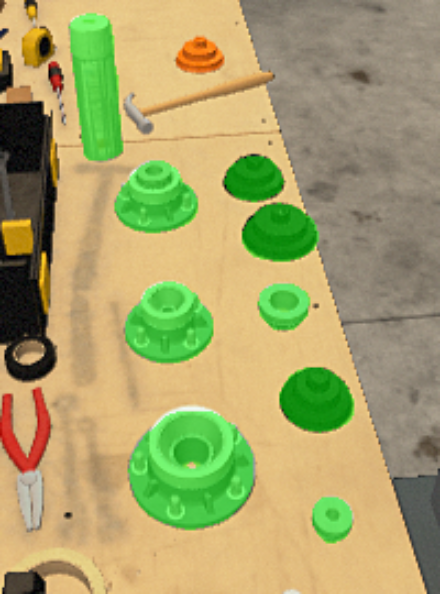

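```bash
python3 - <<'E'
from h import *
rowsP()
E
```

```text
[[-0.      0.909  -0.4167  0.2813]
 [-0.     -0.4167 -0.909   0.6136]
 [-1.     -0.      0.      0.4046]
 [ 0.      0.      0.      1.    ]]
```

Emit:
play_rows:
  steps:
    - {"gripper": 0.8,"ax": -0.82,"tz": 0.9}
    - {"gripper": 0.8,"ax": -0.82,"tz": 0.9}
    - {"gripper": 0.8,"ax": -0.82,"tz": 0.9}
    - {"gripper": 0.8,"ax": -0.82,"tz": 0.9}
    - {"gripper": 0.8,"ax": -0.82,"tz": 0.9}
    - {"gripper": 0.8,"ty": 0.89,"tz": 0.87}
    - {"gripper": 0.8,"ty": 0.89,"tz": 0.87}
    - {"gripper": 0.8,"ty": 0.89,"tz": 0.87}
    - {"gripper": 0.8,"ty": 0.89,"tz": 0.87}
    - {"gripper": 0.8,"ty": 0.89,"tz": 0.87}
    - {"gripper": 0.8,"ty": 0.89,"tz": 0.87}
    - {"gripper": 0.8,"ty": 0.89,"tz": 0.87}
    - {"gripper": 0.8,"ty": 0.89,"tz": 0.87}
    - {"gripper": 0.8,"ty": 0.89,"tz": 0.87}
    - {"gripper": 0.8}
    - {"gripper": 0.8}
  newtons: 30

```text
invalid input
```

```bash
python3 - <<'E'
from h import *
rowsP()
P=pose(); im=optics.grab_frame("wrist"); cv2.imwrite("pics/w1.png",im[:,:,::-1]); np.save("pics/w1P.npy",P)
for n,g in(("small_bearing",(.455,.309)),("small_cover",(.436,.146)),("large_hub",(.5887,.2307)),("large_bearing",(.451,.01)),("small_hub",(.6,.022))):
    for a in finder.silhouettes(n,"wrist")[:3]:
        e=a['extent']
        try: print(n,round(a['confidence'],2),np.round(e),np.round(fit(n,"wrist",a['pixels'].astype(float),*g,0,P),4))
        except Exception as x: print(x)
E
```

```text
[[-0.      0.909  -0.4167  0.2813]
 [-0.     -0.4167 -0.909   0.6136]
 [-1.     -0.      0.      0.4046]
 [ 0.      0.      0.      1.    ]]
```

View pics/w1.png

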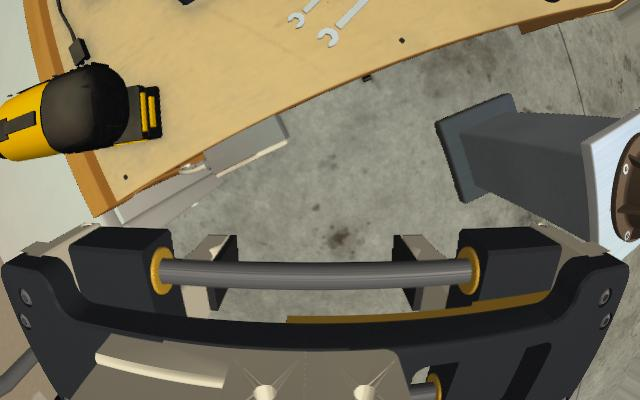

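The call was refused and the arm hasn't moved; each row probably needs all of its keys.

Emit:
play_rows:
  steps:
    - {"gripper": 0.8,"tx": 0,"ty": 0,"tz": 0.9,"ax": -0.82,"ay": 0,"az": 0}
    - {"gripper": 0.8,"tx": 0,"ty": 0,"tz": 0.9,"ax": -0.82,"ay": 0,"az": 0}
    - {"gripper": 0.8,"tx": 0,"ty": 0,"tz": 0.9,"ax": -0.82,"ay": 0,"az": 0}
    - {"gripper": 0.8,"tx": 0,"ty": 0,"tz": 0.9,"ax": -0.82,"ay": 0,"az": 0}
    - {"gripper": 0.8,"tx": 0,"ty": 0,"tz": 0.9,"ax": -0.82,"ay": 0,"az": 0}
    - {"gripper": 0.8,"tx": 0,"ty": 0.89,"tz": 0.87,"ax": 0,"ay": 0,"az": 0}
    - {"gripper": 0.8,"tx": 0,"ty": 0.89,"tz": 0.87,"ax": 0,"ay": 0,"az": 0}
    - {"gripper": 0.8,"tx": 0,"ty": 0.89,"tz": 0.87,"ax": 0,"ay": 0,"az": 0}
    - {"gripper": 0.8,"tx": 0,"ty": 0.89,"tz": 0.87,"ax": 0,"ay": 0,"az": 0}
    - {"gripper": 0.8,"tx": 0,"ty": 0.89,"tz": 0.87,"ax": 0,"ay": 0,"az": 0}
    - {"gripper": 0.8,"tx": 0,"ty": 0.89,"tz": 0.87,"ax": 0,"ay": 0,"az": 0}
    - {"gripper": 0.8,"tx": 0,"ty": 0.89,"tz": 0.87,"ax": 0,"ay": 0,"az": 0}
    - {"gripper": 0.8,"tx": 0,"ty": 0.89,"tz": 0.87,"ax": 0,"ay": 0,"az": 0}
    - {"gripper": 0.8,"tx": 0,"ty": 0.89,"tz": 0.87,"ax": 0,"ay": 0,"az": 0}
    - {"gripper": 0.8,"tx": 0,"ty": 0,"tz": 0,"ax": 0,"ay": 0,"az": 0}
    - {"gripper": 0.8,"tx": 0,"ty": 0,"tz": 0,"ax": 0,"ay": 0,"az": 0}
  newtons: 30

```text
t: 3.58
eef_pos: [0.4539, 0.3086, 0.4047]
ee_rot: [1.313, 1.571, -0.261]
force: [-0.9, 1.0, -0.1]
width: 0.07
```

```bash
cat > look.py <<'E'
import sys
from h import *
G=dict(small_bearing=(.455,.309),small_cover=(.436,.146),large_hub=(.5887,.2307),large_bearing=(.451,.01),small_hub=(.6,.022),medium_cover=(.444,-.289),large_cover=(.426,-.155),medium_hub=(.602,-.231))
rowsP()
P=pose(); im=optics.grab_frame("wrist"); cv2.imwrite(f"pics/{sys.argv[1]}.png",im[:,:,::-1]); np.save(f"pics/{sys.argv[1]}P.npy",P)
for n in sys.argv[2:]:
    g=G[n]
    for a in finder.silhouettes(n,"wrist")[:3]:
        try:
            f=fit(n,"wrist",a['pixels'].astype(float),*g,0,P)
            if f[4]>.3: print(n,round(a['confidence'],2),np.round(a['extent']),np.round(f,4))
        except Exception as x: print(n,x)
s=telemetry.get_state();print(s['t'],s['force'],s['width'])
E
python3 look.py w1 small_bearing small_cover large_hub large_bearing small_hub
```

```text
[[ 0.      1.     -0.0034  0.4539]
 [-0.     -0.0034 -1.      0.3086]
 [-1.      0.      0.      0.4047]
 [ 0.      0.      0.      1.    ]]
small_cover 0.65 [409. 163. 465. 222.] [4.3530000e-01 1.4690000e-01 2.7960000e+03 3.1560312e+03 8.8600000e-01]
large_hub 0.9 [324.  18. 434. 123.] [5.8740000e-01 2.2970000e-01 9.1030000e+03 9.6226406e+03 9.3830000e-01]
large_hub 0.67 [488.  42. 568. 123.] [5.9920000e-01 1.9100000e-02 4.3800000e+03 6.2454844e+03 7.0090000e-01]
large_hub 0.35 [612. 166. 636. 212.] [ 4.4550000e-01 -2.8500000e-01  1.1580000e+03  2.0204531e+03
  5.8380000e-01]
large_bearing 0.65 [505. 163. 549. 209.] [4.4900000e-01 6.3000000e-03 1.3130000e+03 1.4431406e+03 8.9820000e-01]
small_hub 0.64 [488.  43. 566. 120.] [5.9890000e-01 2.0100000e-02 4.2950000e+03 4.3291094e+03 9.7830000e-01]
3.8833 [ 0.6987344  -0.97378995 -0.13889878] 0.0701130261518131
```

View pics/w1.png

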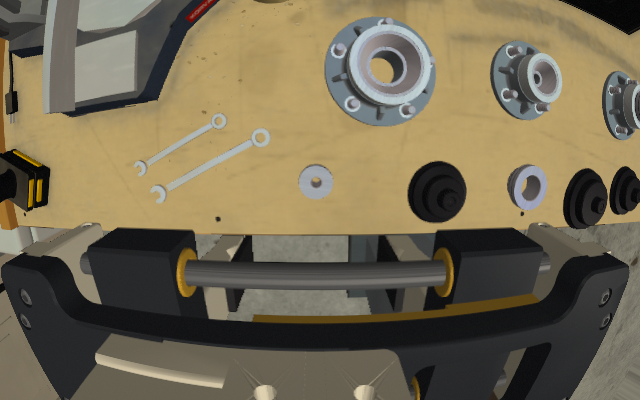

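```bash
python3 - <<'E'
from h import *
P=np.load("pics/w1P.npy"); im=cv2.imread("pics/w1.png")
x0,y0,x1,y1=280,145,360,215; k=8
z=cv2.resize(im[y0:y1,x0:x1],None,fx=k,fy=k,interpolation=2)
c=plane("wrist",316,181,.034,P); print(c)
for (zz,r,col) in((.034,.02,(0,0,255)),(.02,.02,(0,255,0))):
    p=proj("wrist",circ(.4545,.3090,zz,r),P); cv2.polylines(z,[np.int32((p+.5-[x0,y0])*k)],True,col,1)
cv2.imwrite("pics/w1z.png",z)
E
```

```text
[0.45477769 0.30754748 0.034     ]
```

View pics/w1z.png

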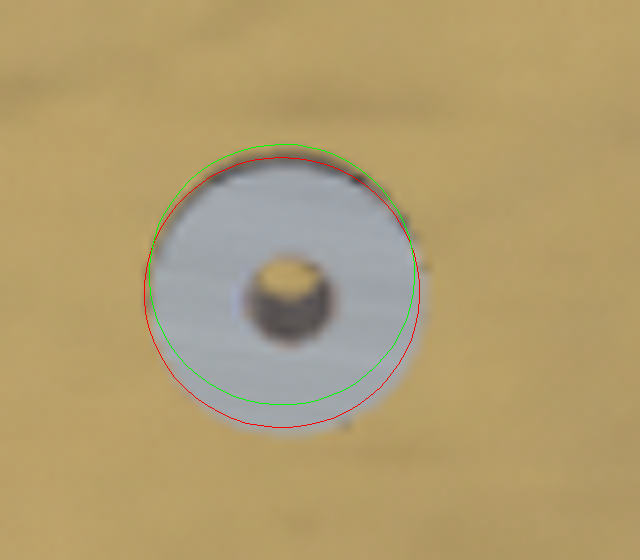

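Emit:
play_rows:
  steps:
    - {"gripper": 0.7,"tx": 1,"ty": 0,"tz": 0,"ax": 0,"ay": 0,"az": 0}
    - {"gripper": 0.7,"tx": 1,"ty": 0,"tz": 0,"ax": 0,"ay": 0,"az": 0}
    - {"gripper": 0.7,"tx": 1,"ty": 0,"tz": 0,"ax": 0,"ay": 0,"az": 0}
    - {"gripper": 0.7,"tx": 1,"ty": 0,"tz": 0,"ax": 0,"ay": 0,"az": 0}
    - {"gripper": 0.7,"tx": 1,"ty": 0,"tz": 0,"ax": 0,"ay": 0,"az": 0}
    - {"gripper": 0.7,"tx": 1,"ty": 0,"tz": 0,"ax": 0,"ay": 0,"az": 0}
    - {"gripper": 0.7,"tx": 1,"ty": 0,"tz": 0,"ax": 0,"ay": 0,"az": 0}
    - {"gripper": 0.7,"tx": 0.6,"ty": 0,"tz": 0,"ax": 0,"ay": 0,"az": 0}
    - {"gripper": 0.7,"tx": 0.52,"ty": 0,"tz": 0,"ax": 0,"ay": 0,"az": 0}
    - {"gripper": 0.7,"tx": 0,"ty": 0,"tz": 0,"ax": 0,"ay": 0,"az": 0}
    - {"gripper": 0.7,"tx": 0,"ty": 0,"tz": 0,"ax": 0,"ay": 0,"az": 0}

```text
t: 4.8
eef_pos: [0.4526, 0.3102, 0.2013]
ee_rot: [-0.523, 1.569, -2.093]
force: [0.8, 0.6, 1.0]
width: 0.061
```

Emit:
play_rows:
  steps:
    - {"gripper": 0,"tx": 0,"ty": 0,"tz": 0,"ax": 0,"ay": 0,"az": 0}
    - {"gripper": 0,"tx": 0,"ty": 0,"tz": 0,"ax": 0,"ay": 0,"az": 0}
    - {"gripper": 0,"tx": 0,"ty": 0,"tz": 0,"ax": 0,"ay": 0,"az": 0}
    - {"gripper": 0,"tx": 0,"ty": 0,"tz": 0,"ax": 0,"ay": 0,"az": 0}
    - {"gripper": 0,"tx": 0,"ty": 0,"tz": 0,"ax": 0,"ay": 0,"az": 0}
    - {"gripper": 0,"tx": 0,"ty": 0,"tz": 0,"ax": 0,"ay": 0,"az": 0}
    - {"gripper": 0,"tx": 0,"ty": 0,"tz": 0,"ax": 0,"ay": 0,"az": 0}
    - {"gripper": 0,"tx": 0,"ty": 0,"tz": 0,"ax": 0,"ay": 0,"az": 0}

```text
t: 5.47
eef_pos: [0.4531, 0.31, 0.2024]
ee_rot: [2.348, 1.57, 0.777]
force: [-1.8, -0.7, 5.8]
width: 0.0388
```

Emit:
play_rows:
  steps:
    - {"gripper": 0,"tx": -0.6,"ty": 0,"tz": 0,"ax": 0,"ay": 0,"az": 0}
    - {"gripper": 0,"tx": -0.9,"ty": 0,"tz": 0,"ax": 0,"ay": 0,"az": 0}
    - {"gripper": 0,"tx": -0.9,"ty": 0,"tz": 0,"ax": 0,"ay": 0,"az": 0}
    - {"gripper": 0,"tx": -0.9,"ty": 0,"tz": 0,"ax": 0,"ay": 0,"az": 0}
    - {"gripper": 0,"tx": -0.9,"ty": 0,"tz": 0,"ax": 0,"ay": 0,"az": 0}
    - {"gripper": 0,"tx": 0,"ty": 0.3,"tz": 0.6,"ax": 0,"ay": 0,"az": 0}
    - {"gripper": 0,"tx": 0,"ty": 0.5,"tz": 1,"ax": 0,"ay": 0,"az": 0}
    - {"gripper": 0,"tx": 0,"ty": 0.5,"tz": 1,"ax": 0,"ay": 0,"az": 0}
    - {"gripper": 0,"tx": 0,"ty": 0.5,"tz": 1,"ax": 0,"ay": 0,"az": 0}
    - {"gripper": 0,"tx": 0,"ty": 0.5,"tz": 1,"ax": 0,"ay": 0,"az": 0}
    - {"gripper": 0,"tx": 0,"ty": 0.5,"tz": 1,"ax": 0,"ay": 0,"az": 0}
    - {"gripper": 0,"tx": 0,"ty": 0.5,"tz": 1,"ax": 0,"ay": 0,"az": 0}
    - {"gripper": 0,"tx": 0,"ty": 0.5,"tz": 1,"ax": 0,"ay": 0,"az": 0}
    - {"gripper": 0,"tx": 0,"ty": 0.5,"tz": 1,"ax": 0,"ay": 0,"az": 0}
    - {"gripper": 0,"tx": 0,"ty": 0.5,"tz": 1,"ax": 0,"ay": 0,"az": 0}
    - {"gripper": 0,"tx": 0,"ty": 0.5,"tz": 1,"ax": 0,"ay": 0,"az": 0}
    - {"gripper": 0,"tx": 0,"ty": 0.5,"tz": 0.9,"ax": 0,"ay": 0,"az": 0}
    - {"gripper": 0,"tx": 0,"ty": 0,"tz": 0,"ax": 0,"ay": 0,"az": 0}
    - {"gripper": 0,"tx": 0,"ty": 0,"tz": 0,"ax": 0,"ay": 0,"az": 0}

```text
t: 7.05
eef_pos: [0.598, 0.0208, 0.306]
ee_rot: [-1.419, 1.57, -2.994]
force: [-0.6, 0.1, -2.1]
width: 0.039
```

```bash
python3 look.py w2 small_bearing small_hub large_hub large_bearing large_cover
```

```text
[[-1.20e-03  1.00e+00 -3.20e-03  5.98e-01]
 [-2.00e-04 -3.20e-03 -1.00e+00  2.08e-02]
 [-1.00e+00 -1.20e-03  2.00e-04  3.06e-01]
 [ 0.00e+00  0.00e+00  0.00e+00  1.00e+00]]
small_bearing 0.65 [279. 218. 352. 263.] [5.6180000e-01 2.1600000e-02 2.9330000e+03 1.6666562e+03 5.5190000e-01]
small_hub 0.92 [250. 138. 378. 242.] [6.08600000e-01 2.25000000e-02 9.53800000e+03 1.21132344e+04
 7.34300000e-01]
large_hub 0.91 [ 60. 147. 172. 253.] [6.01200000e-01 2.28600000e-01 8.06500000e+03 1.14568906e+04
 6.94700000e-01]
7.35 [ 0.49299901 -0.33643627 -1.40082387] 0.03859616299985019
```

View pics/w2.png

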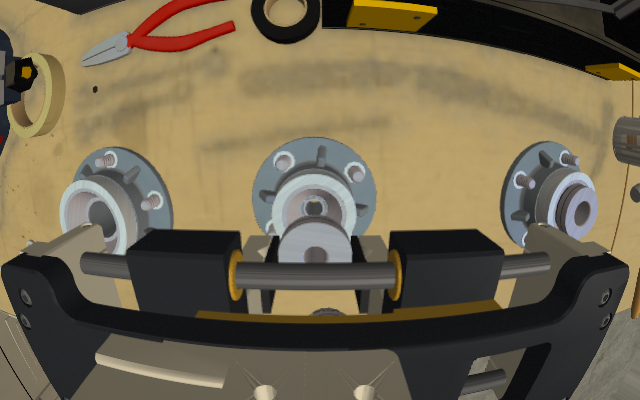

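```bash
cat > ov.py <<'E'
import sys,json
from h import *
# ov.py pic x0 y0 x1 y1 circles...  (x,y,z,r)
def ov(pic,box,cs,out):
    P=np.load(f"pics/{pic}P.npy"); im=cv2.imread(f"pics/{pic}.png"); x0,y0,x1,y1=box
    k=min(800/(x1-x0),600/(y1-y0)); z=cv2.resize(im[y0:y1,x0:x1],None,fx=k,fy=k,interpolation=2)
    for i,c in enumerate(cs):
        p=proj("wrist",circ(*c),P); cv2.polylines(z,[np.int32((p+.5-[x0,y0])*k)],True,[(0,0,255),(0,255,0),(255,0,0),(0,255,255),(255,0,255)][i%5],1)
    cv2.imwrite(f"pics/{out}.png",z)
E
python3 - <<'E'
from ov import *
ov("w2",(230,120,400,270),[(.5983,.0215,.066,.032),(.5983,.0215,.066,.021),(.5983,.0215,.022,.056),(.598,.0208,.306-.168,.02),(.598,.0208,.306-.182,.02)],"w2z")
E
```

```text
(no output)
```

View pics/w2z.png

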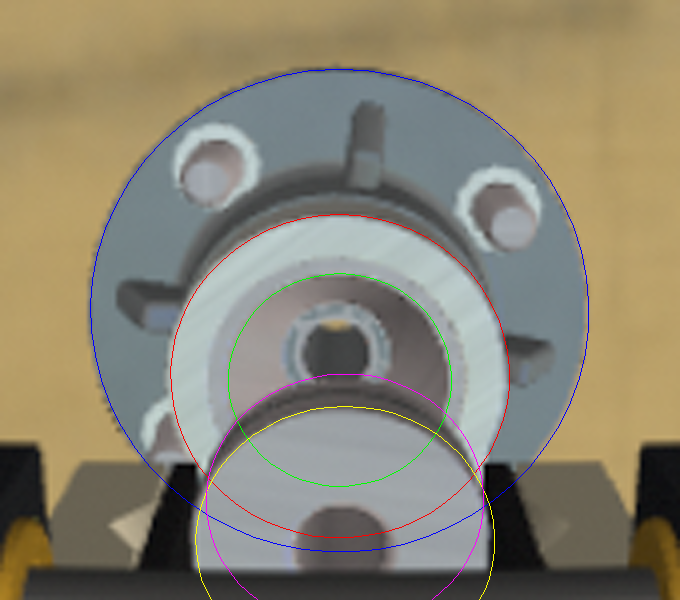

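Emit:
play_rows:
  steps:
    - {"gripper": 0,"tx": 0.6,"ty": 0.02,"tz": 0,"ax": 0,"ay": 0,"az": 0}
    - {"gripper": 0,"tx": 0.6,"ty": 0,"tz": 0,"ax": 0,"ay": 0,"az": 0}
    - {"gripper": 0,"tx": 0.5,"ty": 0,"tz": 0,"ax": 0,"ay": 0,"az": 0}
    - {"gripper": 0,"tx": 0.3,"ty": 0,"tz": 0,"ax": 0,"ay": 0,"az": 0}
    - {"gripper": 0,"tx": 0.2,"ty": 0,"tz": 0,"ax": 0,"ay": 0,"az": 0}
    - {"gripper": 0,"tx": 0,"ty": 0,"tz": 0,"ax": 0,"ay": 0,"az": 0}
    - {"gripper": 0,"tx": 0,"ty": 0,"tz": 0,"ax": 0,"ay": 0,"az": 0}

```text
t: 7.93
eef_pos: [0.5985, 0.0225, 0.252]
ee_rot: [0.957, 1.571, -0.613]
force: [-0.3, -0.4, -1.4]
width: 0.039
```

Emit:
play_rows:
  steps:
    - {"gripper": 0,"tx": 0.08,"ty": 0,"tz": 0,"ax": 0,"ay": 0,"az": 0}
    - {"gripper": 0,"tx": 0.06,"ty": 0,"tz": 0,"ax": 0,"ay": 0,"az": 0}
    - {"gripper": 0,"tx": 0,"ty": 0,"tz": 0,"ax": 0,"ay": 0,"az": 0}

```text
t: 8.18
eef_pos: [0.5985, 0.0222, 0.2486]
ee_rot: [1.866, 1.57, 0.295]
force: [-0.1, 0.1, -0.9]
width: 0.0387
```

Emit:
play_rows:
  steps:
    - {"gripper": 0.55,"tx": 0,"ty": 0,"tz": 0,"ax": 0,"ay": 0,"az": 0}
    - {"gripper": 0.55,"tx": 0,"ty": 0,"tz": 0,"ax": 0,"ay": 0,"az": 0}
    - {"gripper": 0.55,"tx": 0,"ty": 0,"tz": 0,"ax": 0,"ay": 0,"az": 0}
    - {"gripper": 0.55,"tx": -0.5,"ty": 0,"tz": 0,"ax": 0,"ay": 0,"az": 0}
    - {"gripper": 0.7,"tx": -1,"ty": -0.5,"tz": 0,"ax": 0,"ay": 0,"az": 0}
    - {"gripper": 0.8,"tx": -1,"ty": -1,"tz": 0,"ax": 0,"ay": 0,"az": 0}
    - {"gripper": 1,"tx": -1,"ty": -1,"tz": 0,"ax": 0,"ay": 0,"az": 0}
    - {"gripper": 1,"tx": -1,"ty": -1,"tz": 0,"ax": 0,"ay": 0,"az": 0}
    - {"gripper": 1,"tx": 0,"ty": -1,"tz": 0.2,"ax": 0,"ay": 0,"az": 0}
    - {"gripper": 1,"tx": 0,"ty": -1,"tz": 0.25,"ax": 0,"ay": 0,"az": 0}
    - {"gripper": 1,"tx": 0,"ty": -0.4,"tz": 0,"ax": 0,"ay": 0,"az": 0}
    - {"gripper": 1,"tx": 0,"ty": 0,"tz": 0,"ax": 0,"ay": 0,"az": 0}
    - {"gripper": 1,"tx": 0,"ty": 0,"tz": 0,"ax": 0,"ay": 0,"az": 0}

```text
t: 9.27
eef_pos: [0.4509, 0.0111, 0.3613]
ee_rot: [1.882, 1.569, 0.312]
force: [0.8, -0.5, 0.5]
width: 0.0876
```

```bash
python3 look.py w3 large_bearing small_hub large_hub small_cover large_cover; python3 - <<'E'
from ov import *
ov("w3",(180,0,520,230),[(.5983,.022,.066,.032),(.5983,.022,.08,.02),(.5983,.022,.066,.02),(.45,.009,.034,.032)],"w3z")
E
```

```text
[[ 1.700e-03  1.000e+00  1.000e-04  4.509e-01]
 [ 5.000e-04  1.000e-04 -1.000e+00  1.110e-02]
 [-1.000e+00  1.700e-03 -5.000e-04  3.613e-01]
 [ 0.000e+00  0.000e+00  0.000e+00  1.000e+00]]
large_bearing 0.81 [285. 162. 354. 221.] [4.4800000e-01 8.3000000e-03 2.4960000e+03 3.0359688e+03 7.5610000e-01]
small_hub 0.7 [248.   2. 360. 104.] [5.9450000e-01 2.1900000e-02 7.0150000e+03 8.6958125e+03 7.2120000e-01]
small_hub 0.28 [167. 164. 237. 234.] [4.3740000e-01 1.4090000e-01 3.6740000e+03 7.1315781e+03 5.1510000e-01]
large_hub 0.57 [ 75.  22. 177. 134.] [5.8770000e-01 2.3090000e-01 8.7870000e+03 8.9606406e+03 9.7350000e-01]
small_cover 0.84 [170. 165. 236. 232.] [4.3550000e-01 1.4400000e-01 3.6310000e+03 4.0660469e+03 8.9230000e-01]
small_cover 0.59 [279.  15. 325.  59.] [6.2060000e-01 2.5300000e-02 1.7780000e+03 4.5919844e+03 3.8820000e-01]
small_cover 0.53 [ 78.  22. 181. 129.] [5.8970000e-01 2.3700000e-01 8.8040000e+03 3.5180469e+03 3.9100000e-01]
large_cover 0.76 [408. 162. 492. 248.] [ 4.2950000e-01 -1.5230000e-01  5.0820000e+03  6.0901562e+03
  8.3240000e-01]
9.5667 [ 0.18782347 -0.18987437 -0.30188885] 0.08752323044902882
```

View pics/w3z.png

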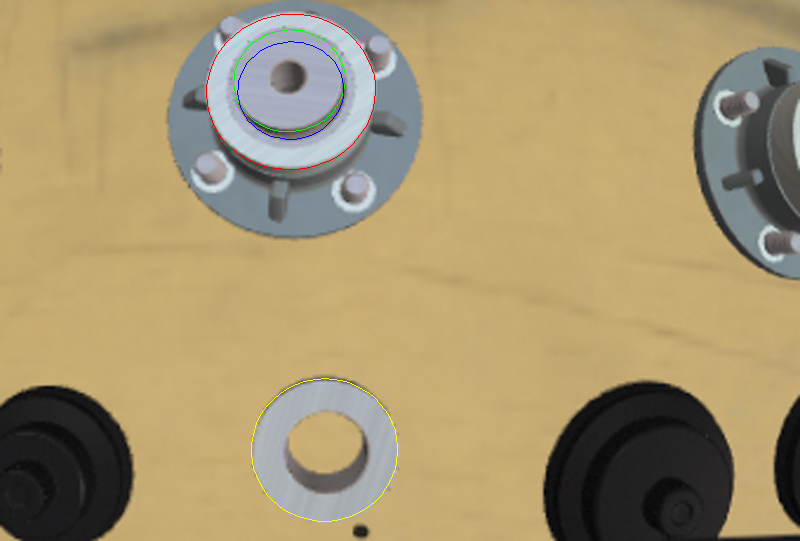

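Emit:
play_rows:
  steps:
    - {"gripper": 1,"tx": 1,"ty": -0.04,"tz": 0.08,"ax": 0,"ay": 0,"az": 0}
    - {"gripper": 1,"tx": 1,"ty": 0,"tz": 0,"ax": 0,"ay": 0,"az": 0}
    - {"gripper": 1,"tx": 1,"ty": 0,"tz": 0,"ax": 0,"ay": 0,"az": 0}
    - {"gripper": 1,"tx": 1,"ty": 0,"tz": 0,"ax": 0,"ay": 0,"az": 0}
    - {"gripper": 1,"tx": 1,"ty": 0,"tz": 0,"ax": 0,"ay": 0,"az": 0}
    - {"gripper": 1,"tx": 0.8,"ty": 0,"tz": 0,"ax": 0,"ay": 0,"az": 0}
    - {"gripper": 1,"tx": 0.6,"ty": 0,"tz": 0,"ax": 0,"ay": 0,"az": 0}
    - {"gripper": 1,"tx": 0,"ty": 0,"tz": 0,"ax": 0,"ay": 0,"az": 0}
    - {"gripper": 1,"tx": 0,"ty": 0,"tz": 0,"ax": 0,"ay": 0,"az": 0}

```text
t: 10.32
eef_pos: [0.45, 0.009, 0.2]
ee_rot: [-1.057, 1.568, -2.628]
force: [0.0, -0.0, 0.8]
width: 0.0876
```

Emit:
play_rows:
  newtons: 45
  steps:
    - {"gripper": 0,"tx": 0,"ty": 0,"tz": 0,"ax": 0,"ay": 0,"az": 0}
    - {"gripper": 0,"tx": 0,"ty": 0,"tz": 0,"ax": 0,"ay": 0,"az": 0}
    - {"gripper": 0,"tx": 0,"ty": 0,"tz": 0,"ax": 0,"ay": 0,"az": 0}
    - {"gripper": 0,"tx": 0,"ty": 0,"tz": 0,"ax": 0,"ay": 0,"az": 0}
    - {"gripper": 0,"tx": 0,"ty": 0,"tz": 0,"ax": 0,"ay": 0,"az": 0}
    - {"gripper": 0,"tx": 0,"ty": 0,"tz": 0,"ax": 0,"ay": 0,"az": 0}
    - {"gripper": 0,"tx": 0,"ty": 0,"tz": 0,"ax": 0,"ay": 0,"az": 0}

```text
t: 10.9
eef_pos: [0.4501, 0.0091, 0.2014]
ee_rot: [1.886, 1.57, 0.315]
force: [-2.6, 0.6, 7.4]
width: 0.063
```

Emit:
play_rows:
  steps:
    - {"gripper": 0,"tx": -0.6,"ty": 0,"tz": 0,"ax": 0,"ay": 0,"az": 0}
    - {"gripper": 0,"tx": -0.9,"ty": 0,"tz": 0,"ax": 0,"ay": 0,"az": 0}
    - {"gripper": 0,"tx": -0.9,"ty": 0,"tz": 0,"ax": 0,"ay": 0,"az": 0}
    - {"gripper": 0,"tx": -0.9,"ty": 0,"tz": 0,"ax": 0,"ay": 0,"az": 0}
    - {"gripper": 0,"tx": -0.9,"ty": 0,"tz": 0,"ax": 0,"ay": 0,"az": 0}
    - {"gripper": 0,"tx": 0,"ty": 0.5,"tz": -0.8,"ax": 0,"ay": 0,"az": 0}
    - {"gripper": 0,"tx": 0,"ty": 0.6,"tz": -0.95,"ax": 0,"ay": 0,"az": 0}
    - {"gripper": 0,"tx": 0,"ty": 0.6,"tz": -0.95,"ax": 0,"ay": 0,"az": 0}
    - {"gripper": 0,"tx": 0,"ty": 0.6,"tz": -0.95,"ax": 0,"ay": 0,"az": 0}
    - {"gripper": 0,"tx": 0,"ty": 0.6,"tz": -0.95,"ax": 0,"ay": 0,"az": 0}
    - {"gripper": 0,"tx": 0,"ty": 0.6,"tz": -0.95,"ax": 0,"ay": 0,"az": 0}
    - {"gripper": 0,"tx": 0,"ty": 0.6,"tz": -0.95,"ax": 0,"ay": 0,"az": 0}
    - {"gripper": 0,"tx": 0,"ty": 0.6,"tz": -0.95,"ax": 0,"ay": 0,"az": 0}
    - {"gripper": 0,"tx": 0,"ty": 0.6,"tz": -0.95,"ax": 0,"ay": 0,"az": 0}
    - {"gripper": 0,"tx": 0,"ty": 0.22,"tz": -0.46,"ax": 0,"ay": 0,"az": 0}
    - {"gripper": 0,"tx": 0,"ty": 0,"tz": 0,"ax": 0,"ay": 0,"az": 0}
    - {"gripper": 0,"tx": 0,"ty": 0,"tz": 0,"ax": 0,"ay": 0,"az": 0}

```text
t: 12.32
eef_pos: [0.5875, 0.2308, 0.3046]
ee_rot: [-1.125, 1.569, -2.695]
force: [-0.2, -0.8, -3.3]
width: 0.0629
```

```bash
python3 look.py w4; python3 - <<'E'
from ov import *
P=np.load("pics/w4P.npy");x,y,z=P[:3,3]
ov("w4",(220,100,420,260),[(.588,.2305,.066,.044),(.588,.2305,.066,.033),(.588,.2305,.022,.068),(x,y,z-.168,.032)],"w4z")
E
```

```text
[[-1.900e-03  1.000e+00 -0.000e+00  5.875e-01]
 [-9.000e-04 -0.000e+00 -1.000e+00  2.308e-01]
 [-1.000e+00 -1.900e-03  9.000e-04  3.046e-01]
 [ 0.000e+00  0.000e+00  0.000e+00  1.000e+00]]
12.3667 [-0.05696014  0.38571724 -2.6976157 ] 0.06249792124248512
```

View pics/w4z.png

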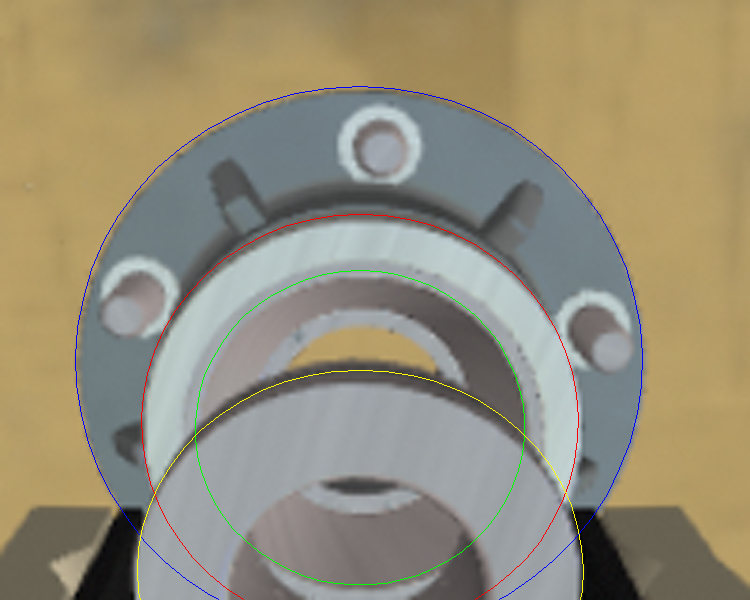

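Emit:
play_rows:
  steps:
    - {"gripper": 0,"tx": 0.6,"ty": 0,"tz": 0,"ax": 0,"ay": 0,"az": 0}
    - {"gripper": 0,"tx": 0.6,"ty": 0,"tz": 0,"ax": 0,"ay": 0,"az": 0}
    - {"gripper": 0,"tx": 0.5,"ty": 0,"tz": 0,"ax": 0,"ay": 0,"az": 0}
    - {"gripper": 0,"tx": 0.3,"ty": 0,"tz": 0,"ax": 0,"ay": 0,"az": 0}
    - {"gripper": 0,"tx": 0.12,"ty": 0,"tz": 0,"ax": 0,"ay": 0,"az": 0}
    - {"gripper": 0,"tx": 0.06,"ty": 0,"tz": 0,"ax": 0,"ay": 0,"az": 0}
    - {"gripper": 0,"tx": 0,"ty": 0,"tz": 0,"ax": 0,"ay": 0,"az": 0}
    - {"gripper": 0,"tx": 0,"ty": 0,"tz": 0,"ax": 0,"ay": 0,"az": 0}

```text
t: 13.03
eef_pos: [0.5881, 0.2305, 0.2519]
ee_rot: [2.113, 1.57, 0.541]
force: [0.8, -0.2, -3.0]
width: 0.063
```

Emit:
play_rows:
  steps:
    - {"gripper": 0,"tx": 0.08,"ty": 0,"tz": 0,"ax": 0,"ay": 0,"az": 0}
    - {"gripper": 0,"tx": 0.05,"ty": 0,"tz": 0,"ax": 0,"ay": 0,"az": 0}
    - {"gripper": 0,"tx": 0,"ty": 0,"tz": 0,"ax": 0,"ay": 0,"az": 0}

```text
t: 13.28
eef_pos: [0.5878, 0.2304, 0.2479]
ee_rot: [-2.705, 1.571, 2.007]
force: [-0.3, -0.1, -3.3]
width: 0.0627
```

Emit:
play_rows:
  steps:
    - {"gripper": 0.9,"tx": 0,"ty": 0,"tz": 0,"ax": 0,"ay": 0,"az": 0}
    - {"gripper": 0.9,"tx": 0,"ty": 0,"tz": 0,"ax": 0,"ay": 0,"az": 0}
    - {"gripper": 0.9,"tx": 0,"ty": 0,"tz": 0,"ax": 0,"ay": 0,"az": 0}
    - {"gripper": 0.9,"tx": -0.5,"ty": 0,"tz": 0,"ax": 0,"ay": 0,"az": 0}
    - {"gripper": 0.9,"tx": -1,"ty": 0,"tz": 0,"ax": 0,"ay": 0,"az": 0}
    - {"gripper": 0.7,"tx": -1,"ty": -0.8,"tz": 0.6,"ax": 0,"ay": 0,"az": 0}
    - {"gripper": 0.6,"tx": -1,"ty": -1,"tz": 0.6,"ax": 0,"ay": 0,"az": 0}
    - {"gripper": 0.6,"tx": -1,"ty": -1,"tz": 0.6,"ax": 0,"ay": 0,"az": 0}
    - {"gripper": 0.6,"tx": -0.6,"ty": -1,"tz": 0.6,"ax": 0,"ay": 0,"az": 0}
    - {"gripper": 0.6,"tx": 0,"ty": -1,"tz": 0.6,"ax": 0,"ay": 0,"az": 0}
    - {"gripper": 0.6,"tx": 0,"ty": -1,"tz": 0.4,"ax": 0,"ay": 0,"az": 0}
    - {"gripper": 0.6,"tx": 0,"ty": -0.3,"tz": 0,"ax": 0,"ay": 0,"az": 0}
    - {"gripper": 0.6,"tx": 0,"ty": 0,"tz": 0,"ax": 0,"ay": 0,"az": 0}

```text
t: 14.37
eef_pos: [0.4338, 0.1448, 0.3765]
ee_rot: [2.39, 1.568, 0.819]
force: [0.4, -0.6, 0.2]
width: 0.0529
```

```bash
python3 look.py w5; python3 - <<'E'
from ov import *
ov("w5",(180,0,400,230),[(.588,.2305,.066,.044),(.588,.2305,.08,.032),(.4355,.1455,.0,.043),(.4355,.1455,.049,.013),(.4355,.1455,.033,.013)],"w5z")
E
```

```text
[[ 1.700e-03  1.000e+00 -1.000e-04  4.338e-01]
 [ 1.800e-03 -1.000e-04 -1.000e+00  1.448e-01]
 [-1.000e+00  1.700e-03 -1.800e-03  3.765e-01]
 [ 0.000e+00  0.000e+00  0.000e+00  1.000e+00]]
14.4167 [0.29014666 0.00516497 0.08661991] 0.05265021743286344
```

View pics/w5z.png

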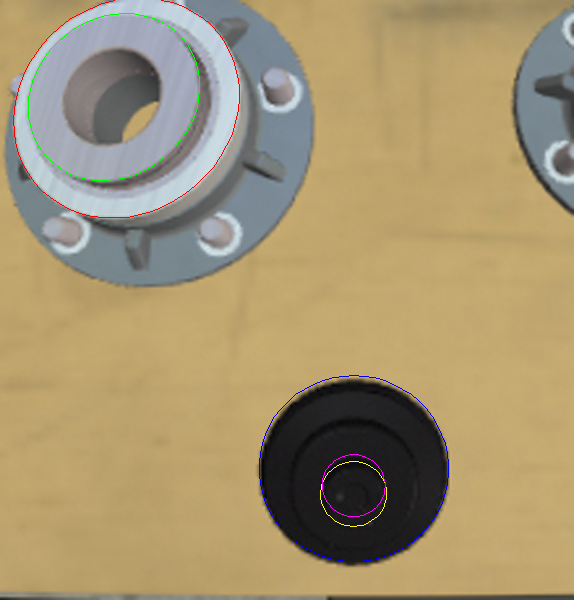

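Emit:
play_rows:
  steps:
    - {"gripper": 0.6,"tx": 1,"ty": 0.02,"tz": -0.03,"ax": 0,"ay": 0,"az": 0}
    - {"gripper": 0.6,"tx": 1,"ty": 0,"tz": 0,"ax": 0,"ay": 0,"az": 0}
    - {"gripper": 0.6,"tx": 1,"ty": 0,"tz": 0,"ax": 0,"ay": 0,"az": 0}
    - {"gripper": 0.6,"tx": 1,"ty": 0,"tz": 0,"ax": 0,"ay": 0,"az": 0}
    - {"gripper": 0.6,"tx": 1,"ty": 0,"tz": 0,"ax": 0,"ay": 0,"az": 0}
    - {"gripper": 0.6,"tx": 0.8,"ty": 0,"tz": 0,"ax": 0,"ay": 0,"az": 0}
    - {"gripper": 0.6,"tx": 0.4,"ty": 0,"tz": 0,"ax": 0,"ay": 0,"az": 0}
    - {"gripper": 0.6,"tx": 0.2,"ty": 0,"tz": 0,"ax": 0,"ay": 0,"az": 0}
    - {"gripper": 0.6,"tx": 0,"ty": 0,"tz": 0,"ax": 0,"ay": 0,"az": 0}
    - {"gripper": 0.6,"tx": 0,"ty": 0,"tz": 0,"ax": 0,"ay": 0,"az": 0}

```text
t: 15.25
eef_pos: [0.4366, 0.1468, 0.2155]
ee_rot: [0.039, 1.57, -1.532]
force: [0.6, 0.2, 0.0]
width: 0.0525
```

Emit:
play_rows:
  newtons: 25
  steps:
    - {"gripper": 0,"tx": 0,"ty": 0,"tz": 0,"ax": 0,"ay": 0,"az": 0}
    - {"gripper": 0,"tx": 0,"ty": 0,"tz": 0,"ax": 0,"ay": 0,"az": 0}
    - {"gripper": 0,"tx": 0,"ty": 0,"tz": 0,"ax": 0,"ay": 0,"az": 0}
    - {"gripper": 0,"tx": 0,"ty": 0,"tz": 0,"ax": 0,"ay": 0,"az": 0}
    - {"gripper": 0,"tx": 0,"ty": 0,"tz": 0,"ax": 0,"ay": 0,"az": 0}
    - {"gripper": 0,"tx": 0,"ty": 0,"tz": 0,"ax": 0,"ay": 0,"az": 0}
    - {"gripper": 0,"tx": 0,"ty": 0,"tz": 0,"ax": 0,"ay": 0,"az": 0}

```text
t: 15.83
eef_pos: [0.436, 0.1464, 0.2157]
ee_rot: [2.226, 1.57, 0.655]
force: [-0.1, 0.8, 2.9]
width: 0.0249
```

Emit:
play_rows:
  steps:
    - {"gripper": 0,"tx": -0.6,"ty": 0,"tz": 0,"ax": 0,"ay": 0,"az": 0}
    - {"gripper": 0,"tx": -0.9,"ty": 0,"tz": 0,"ax": 0,"ay": 0,"az": 0}
    - {"gripper": 0,"tx": -0.9,"ty": 0,"tz": 0,"ax": 0,"ay": 0,"az": 0}
    - {"gripper": 0,"tx": -0.9,"ty": 0,"tz": 0,"ax": 0,"ay": 0,"az": 0}
    - {"gripper": 0,"tx": -0.9,"ty": 0,"tz": 0,"ax": 0,"ay": 0,"az": 0}
    - {"gripper": 0,"tx": -0.6,"ty": 0.4,"tz": 0.3,"ax": 0,"ay": 0,"az": 0}
    - {"gripper": 0,"tx": 0,"ty": 0.8,"tz": 0.62,"ax": 0,"ay": 0,"az": 0}
    - {"gripper": 0,"tx": 0,"ty": 0.8,"tz": 0.62,"ax": 0,"ay": 0,"az": 0}
    - {"gripper": 0,"tx": 0,"ty": 0.8,"tz": 0.62,"ax": 0,"ay": 0,"az": 0}
    - {"gripper": 0,"tx": 0,"ty": 0.8,"tz": 0.62,"ax": 0,"ay": 0,"az": 0}
    - {"gripper": 0,"tx": 0,"ty": 0.8,"tz": 0.62,"ax": 0,"ay": 0,"az": 0}
    - {"gripper": 0,"tx": 0,"ty": 0.8,"tz": 0.62,"ax": 0,"ay": 0,"az": 0}
    - {"gripper": 0,"tx": 0,"ty": 0.8,"tz": 0.62,"ax": 0,"ay": 0,"az": 0}
    - {"gripper": 0,"tx": 0,"ty": 0.5,"tz": 0.34,"ax": 0,"ay": 0,"az": 0}
    - {"gripper": 0,"tx": 0,"ty": 0,"tz": 0,"ax": 0,"ay": 0,"az": 0}
    - {"gripper": 0,"tx": 0,"ty": 0,"tz": 0,"ax": 0,"ay": 0,"az": 0}

```text
t: 17.17
eef_pos: [0.5985, 0.0211, 0.3345]
ee_rot: [-1.346, 1.569, -2.919]
force: [-0.8, -0.6, -0.6]
width: 0.0253
```

```bash
python3 look.py w6; python3 - <<'E'
from ov import *
P=np.load("pics/w6P.npy");x,y,z=P[:3,3]
ov("w6",(200,80,440,260),[(.598,.0218,.066,.032),(.598,.0218,.08,.02),(x,y,z-.215,.043),(x,y,z-.182,.034),(x,y,z-.166,.013)],"w6z")
E
```

```text
[[-1.500e-03  1.000e+00 -2.100e-03  5.985e-01]
 [-3.000e-04 -2.100e-03 -1.000e+00  2.110e-02]
 [-1.000e+00 -1.500e-03  3.000e-04  3.345e-01]
 [ 0.000e+00  0.000e+00  0.000e+00  1.000e+00]]
17.2167 [-0.29596182 -0.09258495 -0.67431899] 0.025230588451399895
```

View pics/w6z.png

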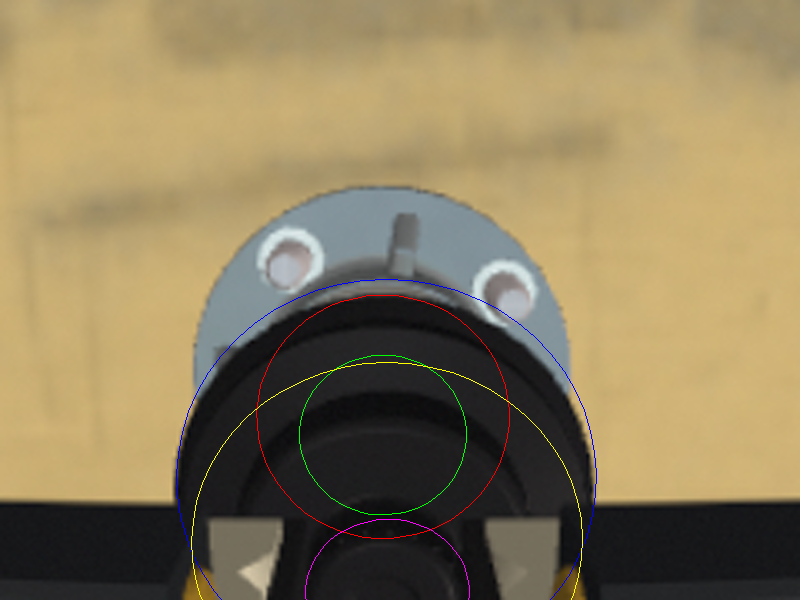

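Emit:
play_rows:
  steps:
    - {"gripper": 0,"tx": 0.7,"ty": 0,"tz": -0.02,"ax": 0,"ay": 0,"az": 0}
    - {"gripper": 0,"tx": 0.7,"ty": 0,"tz": 0,"ax": 0,"ay": 0,"az": 0}
    - {"gripper": 0,"tx": 0.4,"ty": 0,"tz": 0,"ax": 0,"ay": 0,"az": 0}
    - {"gripper": 0,"tx": 0.3,"ty": 0,"tz": 0,"ax": 0,"ay": 0,"az": 0}
    - {"gripper": 0,"tx": 0.2,"ty": 0,"tz": 0,"ax": 0,"ay": 0,"az": 0}
    - {"gripper": 0,"tx": 0.16,"ty": 0,"tz": 0,"ax": 0,"ay": 0,"az": 0}
    - {"gripper": 0,"tx": 0,"ty": 0,"tz": 0,"ax": 0,"ay": 0,"az": 0}
    - {"gripper": 0,"tx": 0,"ty": 0,"tz": 0,"ax": 0,"ay": 0,"az": 0}

```text
t: 17.88
eef_pos: [0.5985, 0.0223, 0.2743]
ee_rot: [1.57, 1.57, -0.001]
force: [0.0, 0.4, -0.3]
width: 0.0248
```

Emit:
play_rows:
  steps:
    - {"gripper": 0,"tx": 0.08,"ty": 0,"tz": 0,"ax": 0,"ay": 0,"az": 0}
    - {"gripper": 0,"tx": 0.08,"ty": 0,"tz": 0,"ax": 0,"ay": 0,"az": 0}
    - {"gripper": 0,"tx": 0.04,"ty": 0,"tz": 0,"ax": 0,"ay": 0,"az": 0}
    - {"gripper": 0,"tx": 0.0,"ty": 0,"tz": 0,"ax": 0,"ay": 0,"az": 0}
    - {"gripper": 0,"tx": 0.0,"ty": 0,"tz": 0,"ax": 0,"ay": 0,"az": 0}

```text
t: 18.3
eef_pos: [0.5988, 0.0222, 0.27]
ee_rot: [1.65, 1.569, 0.079]
force: [-0.8, -0.7, 5.0]
width: 0.0249
```

Emit:
play_rows:
  steps:
    - {"gripper": 0.6,"tx": 0,"ty": 0,"tz": 0,"ax": 0,"ay": 0,"az": 0}
    - {"gripper": 0.6,"tx": 0,"ty": 0,"tz": 0,"ax": 0,"ay": 0,"az": 0}
    - {"gripper": 0.6,"tx": 0,"ty": 0,"tz": 0,"ax": 0,"ay": 0,"az": 0}
    - {"gripper": 0.6,"tx": -0.4,"ty": 0,"tz": 0,"ax": 0,"ay": 0,"az": 0}
    - {"gripper": 0.6,"tx": -1,"ty": 0,"tz": 0,"ax": 0,"ay": 0,"az": 0}
    - {"gripper": 0.6,"tx": -1,"ty": -0.86,"tz": 0.9,"ax": 0,"ay": 0,"az": 0}
    - {"gripper": 0.6,"tx": -1,"ty": -1,"tz": 1,"ax": 0,"ay": 0,"az": 0}
    - {"gripper": 0.6,"tx": -0.8,"ty": -1,"tz": 1,"ax": 0,"ay": 0,"az": 0}
    - {"gripper": 0.6,"tx": 0,"ty": -1,"tz": 1,"ax": 0,"ay": 0,"az": 0}
    - {"gripper": 0.6,"tx": 0,"ty": -1,"tz": 1,"ax": 0,"ay": 0,"az": 0}
    - {"gripper": 0.6,"tx": 0,"ty": -1,"tz": 1,"ax": 0,"ay": 0,"az": 0}
    - {"gripper": 0.6,"tx": 0,"ty": -1,"tz": 1,"ax": 0,"ay": 0,"az": 0}
    - {"gripper": 0.6,"tx": 0,"ty": 0,"tz": 0.1,"ax": 0,"ay": 0,"az": 0}
    - {"gripper": 0.6,"tx": 0,"ty": 0,"tz": 0,"ax": 0,"ay": 0,"az": 0}

```text
t: 19.47
eef_pos: [0.4264, -0.153, 0.374]
ee_rot: [1.612, 1.569, 0.038]
force: [0.5, -0.8, -0.2]
width: 0.0525
```

```bash
python3 look.py w7 large_cover medium_cover medium_hub; python3 - <<'E'
from ov import *
ov("w7",(130,0,470,230),[(.598,.0218,.054,.043),(.598,.0218,.103,.013),(.4275,-.1525,.0,.055),(.4275,-.1525,.049,.013),(.444,-.287,0,.049)],"w7z")
E
```

```text
[[ 1.600e-03  1.000e+00 -2.600e-03  4.264e-01]
 [ 1.000e-04 -2.600e-03 -1.000e+00 -1.530e-01]
 [-1.000e+00  1.600e-03 -1.000e-04  3.740e-01]
 [ 0.000e+00  0.000e+00  0.000e+00  1.000e+00]]
large_cover 0.83 [270. 138. 365. 232.] [ 4.268000e-01 -1.557000e-01  6.609000e+03  6.993875e+03  9.450000e-01]
medium_cover 0.95 [617. 126. 638. 180.] [ 4.8950000e-01 -7.0280000e-01  1.2160000e+03  1.3795938e+03
  9.1230000e-01]
medium_cover 0.57 [391. 129. 467. 206.] [ 4.4410000e-01 -2.8840000e-01  4.7180000e+03  5.0600156e+03
  9.3050000e-01]
19.6667 [-1.64793072  0.21477982 -0.50428563] 0.052570584637151335
```

View pics/w7z.png

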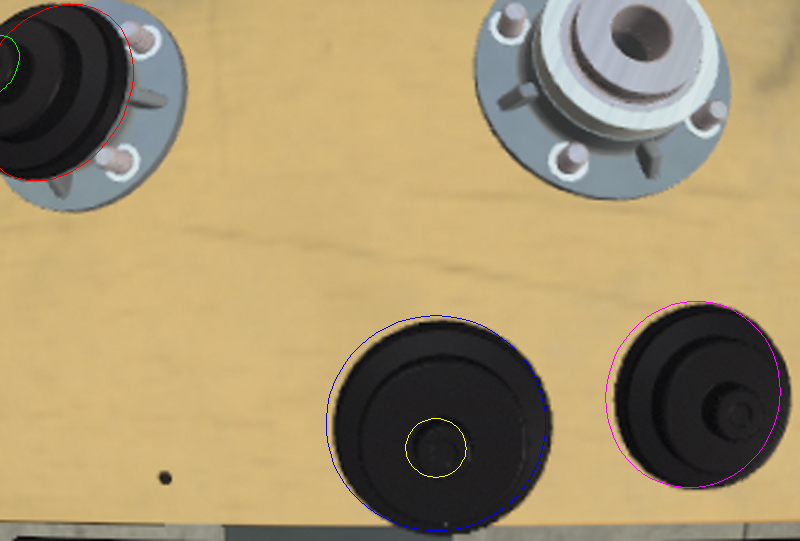

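```bash
python3 - <<'E'
from ov import *
ov("w7",(260,130,375,235),[(.4268,-.1556,.0,.055),(.4268,-.1556,.049,.013),(.4268,-.1556,.033,.046)],"w7y")
z=cv2.imread("pics/w7y.png").astype(float); z=np.clip(z*4,0,255); cv2.imwrite("pics/w7y.png",z.astype(np.uint8))
E
```

```text
(no output)
```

View pics/w7y.png

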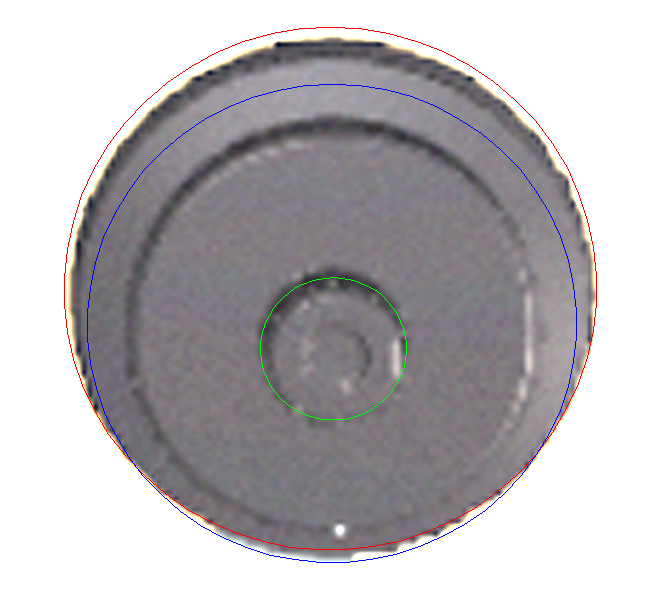

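Emit:
play_rows:
  steps:
    - {"gripper": 0.6,"tx": 1,"ty": 0,"tz": 0.1,"ax": 0,"ay": 0,"az": 0}
    - {"gripper": 0.6,"tx": 1,"ty": 0,"tz": 0,"ax": 0,"ay": 0,"az": 0}
    - {"gripper": 0.6,"tx": 1,"ty": 0,"tz": 0,"ax": 0,"ay": 0,"az": 0}
    - {"gripper": 0.6,"tx": 1,"ty": 0,"tz": 0,"ax": 0,"ay": 0,"az": 0}
    - {"gripper": 0.6,"tx": 1,"ty": 0,"tz": 0,"ax": 0,"ay": 0,"az": 0}
    - {"gripper": 0.6,"tx": 0.8,"ty": 0,"tz": 0,"ax": 0,"ay": 0,"az": 0}
    - {"gripper": 0.6,"tx": 0.4,"ty": 0,"tz": 0,"ax": 0,"ay": 0,"az": 0}
    - {"gripper": 0.6,"tx": 0.15,"ty": 0,"tz": 0,"ax": 0,"ay": 0,"az": 0}
    - {"gripper": 0.6,"tx": 0,"ty": 0,"tz": 0,"ax": 0,"ay": 0,"az": 0}
    - {"gripper": 0.6,"tx": 0,"ty": 0,"tz": 0,"ax": 0,"ay": 0,"az": 0}

```text
t: 20.5
eef_pos: [0.4284, -0.1539, 0.2145]
ee_rot: [-0.335, 1.571, -1.906]
force: [-0.5, 0.1, 1.0]
width: 0.0529
```

Emit:
play_rows:
  steps:
    - {"gripper": 0,"tx": 0,"ty": 0,"tz": 0,"ax": 0,"ay": 0,"az": 0}
    - {"gripper": 0,"tx": 0,"ty": 0,"tz": 0,"ax": 0,"ay": 0,"az": 0}
    - {"gripper": 0,"tx": 0,"ty": 0,"tz": 0,"ax": 0,"ay": 0,"az": 0}
    - {"gripper": 0,"tx": 0,"ty": 0,"tz": 0,"ax": 0,"ay": 0,"az": 0}
    - {"gripper": 0,"tx": 0,"ty": 0,"tz": 0,"ax": 0,"ay": 0,"az": 0}
    - {"gripper": 0,"tx": 0,"ty": 0,"tz": 0,"ax": 0,"ay": 0,"az": 0}
    - {"gripper": 0,"tx": 0,"ty": 0,"tz": 0,"ax": 0,"ay": 0,"az": 0}

```text
t: 21.08
eef_pos: [0.4278, -0.1543, 0.2145]
ee_rot: [1.538, 1.57, -0.033]
force: [0.3, -0.3, 2.0]
width: 0.0249
```

Emit:
play_rows:
  steps:
    - {"gripper": 0,"tx": -0.6,"ty": 0,"tz": 0,"ax": 0,"ay": 0,"az": 0}
    - {"gripper": 0,"tx": -0.9,"ty": 0,"tz": 0,"ax": 0,"ay": 0,"az": 0}
    - {"gripper": 0,"tx": -0.9,"ty": 0,"tz": 0,"ax": 0,"ay": 0,"az": 0}
    - {"gripper": 0,"tx": -0.9,"ty": 0,"tz": 0,"ax": 0,"ay": 0,"az": 0}
    - {"gripper": 0,"tx": -0.9,"ty": 0,"tz": 0,"ax": 0,"ay": 0,"az": 0}
    - {"gripper": 0,"tx": -0.9,"ty": 0,"tz": 0,"ax": 0,"ay": 0,"az": 0}
    - {"gripper": 0,"tx": -0.7,"ty": 0,"tz": -0.5,"ax": 0,"ay": 0,"az": 0}
    - {"gripper": 0,"tx": 0,"ty": 0,"tz": -0.9,"ax": 0,"ay": 0,"az": 0}
    - {"gripper": 0,"tx": 0,"ty": 0,"tz": -1,"ax": 0,"ay": 0,"az": 0}
    - {"gripper": 0,"tx": 0,"ty": 0,"tz": -1,"ax": 0,"ay": 0,"az": 0}
    - {"gripper": 0,"tx": 0,"ty": 0,"tz": -1,"ax": 0,"ay": 0,"az": 0}
    - {"gripper": 0,"tx": 0,"ty": 0,"tz": -1,"ax": 0,"ay": 0,"az": 0}
    - {"gripper": 0,"tx": 0,"ty": 0.2,"tz": -1,"ax": 0,"ay": 0,"az": 0}
    - {"gripper": 0,"tx": 0,"ty": 0.2,"tz": -1,"ax": 0,"ay": 0,"az": 0}

```text
t: 22.25
eef_pos: [0.4373, 0.0318, 0.3592]
ee_rot: [-2.986, 1.571, 1.726]
force: [1.4, -0.8, -0.5]
width: 0.0248
```

Emit:
play_rows:
  steps:
    - {"gripper": 0,"tx": 0,"ty": 0.75,"tz": -1,"ax": 0,"ay": 0,"az": 0}
    - {"gripper": 0,"tx": 0,"ty": 0.75,"tz": -1,"ax": 0,"ay": 0,"az": 0}
    - {"gripper": 0,"tx": 0,"ty": 0.75,"tz": -1,"ax": 0,"ay": 0,"az": 0}
    - {"gripper": 0,"tx": 0,"ty": 0.75,"tz": -1,"ax": 0,"ay": 0,"az": 0}
    - {"gripper": 0,"tx": 0,"ty": 0.75,"tz": -1,"ax": 0,"ay": 0,"az": 0}
    - {"gripper": 0,"tx": 0,"ty": 0.75,"tz": -1,"ax": 0,"ay": 0,"az": 0}
    - {"gripper": 0,"tx": 0,"ty": 0.75,"tz": -1,"ax": 0,"ay": 0,"az": 0}
    - {"gripper": 0,"tx": 0,"ty": 0.75,"tz": -1,"ax": 0,"ay": 0,"az": 0}
    - {"gripper": 0,"tx": 0,"ty": 0,"tz": 0,"ax": 0,"ay": 0,"az": 0}
    - {"gripper": 0,"tx": 0,"ty": 0,"tz": 0,"ax": 0,"ay": 0,"az": 0}

```text
t: 23.08
eef_pos: [0.5883, 0.2318, 0.3576]
ee_rot: [-0.996, 1.568, -2.566]
force: [-2.0, -1.2, -1.2]
width: 0.0252
```

```bash
python3 look.py w8; python3 - <<'E'
from ov import *
P=np.load("pics/w8P.npy");x,y,z=P[:3,3]
ov("w8",(200,80,440,260),[(.588,.2305,.022,.068),(x,y,z-.2145,.055),(x,y,z-.1665,.013)],"w8z")
E
```

```text
[[-2.000e-03  1.000e+00  4.000e-04  5.883e-01]
 [-1.300e-03  4.000e-04 -1.000e+00  2.318e-01]
 [-1.000e+00 -2.000e-03  1.300e-03  3.576e-01]
 [ 0.000e+00  0.000e+00  0.000e+00  1.000e+00]]
23.1333 [-0.37011614 -0.0434202  -1.97165493] 0.02502458234707805
```

View pics/w8z.png

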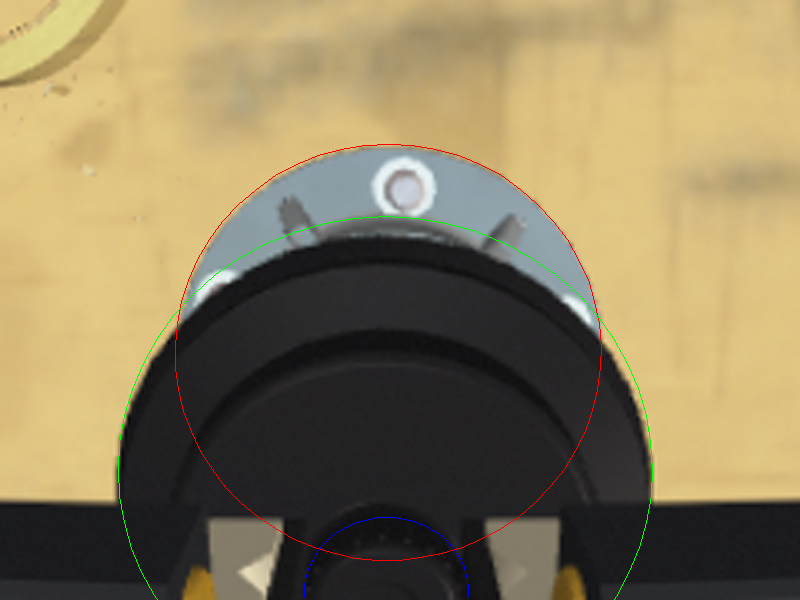

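```bash
python3 - <<'E'
from ov import *
P=np.load("pics/w8P.npy");x,y,z=P[:3,3]; x-=.003
ov("w8",(200,120,440,260),[(.588,.2305,.022,.068),(x,y,z-.2145,.055),(x,y,z-.1665,.013),(x,y,z-.1815,.042)],"w8y")
a=cv2.imread("pics/w8y.png").astype(float); cv2.imwrite("pics/w8y.png",np.clip(a*3,0,255).astype(np.uint8))
E
```

```text
(no output)
```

View pics/w8y.png

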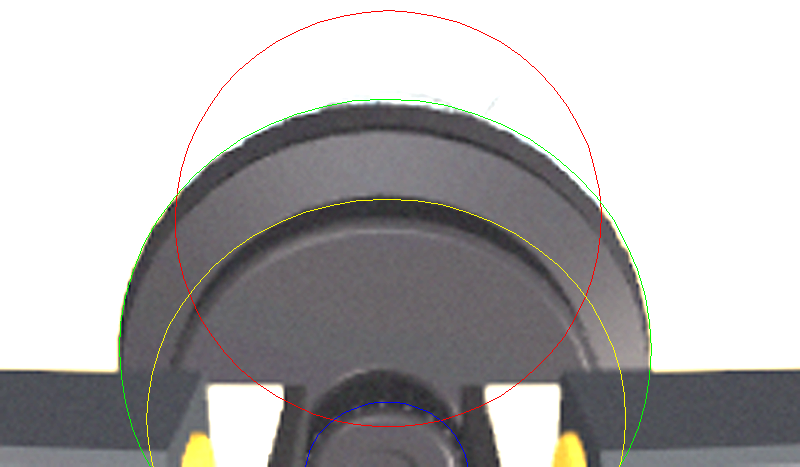

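Emit:
play_rows:
  steps:
    - {"gripper": 0,"tx": 0.8,"ty": 0.1,"tz": 0.04,"ax": 0,"ay": 0,"az": 0}
    - {"gripper": 0,"tx": 0.8,"ty": 0,"tz": 0,"ax": 0,"ay": 0,"az": 0}
    - {"gripper": 0,"tx": 0.6,"ty": 0,"tz": 0,"ax": 0,"ay": 0,"az": 0}
    - {"gripper": 0,"tx": 0.4,"ty": 0,"tz": 0,"ax": 0,"ay": 0,"az": 0}
    - {"gripper": 0,"tx": 0.3,"ty": 0,"tz": 0,"ax": 0,"ay": 0,"az": 0}
    - {"gripper": 0,"tx": 0.2,"ty": 0,"tz": 0,"ax": 0,"ay": 0,"az": 0}
    - {"gripper": 0,"tx": 0.16,"ty": 0,"tz": 0,"ax": 0,"ay": 0,"az": 0}
    - {"gripper": 0,"tx": 0,"ty": 0,"tz": 0,"ax": 0,"ay": 0,"az": 0}
    - {"gripper": 0,"tx": 0,"ty": 0,"tz": 0,"ax": 0,"ay": 0,"az": 0}

```text
t: 23.88
eef_pos: [0.5905, 0.2297, 0.2782]
ee_rot: [2.052, 1.57, 0.48]
force: [-0.4, -0.1, -0.2]
width: 0.0247
```

Emit:
play_rows:
  steps:
    - {"gripper": 0,"tx": 0.12,"ty": 0,"tz": 0,"ax": 0,"ay": 0,"az": 0}
    - {"gripper": 0,"tx": 0.1,"ty": 0,"tz": 0,"ax": 0,"ay": 0,"az": 0}
    - {"gripper": 0,"tx": 0.08,"ty": 0,"tz": 0,"ax": 0,"ay": 0,"az": 0}
    - {"gripper": 0,"tx": 0.06,"ty": 0,"tz": 0,"ax": 0,"ay": 0,"az": 0}
    - {"gripper": 0,"tx": 0,"ty": 0,"tz": 0,"ax": 0,"ay": 0,"az": 0}
    - {"gripper": 0,"tx": 0,"ty": 0,"tz": 0,"ax": 0,"ay": 0,"az": 0}

```text
t: 24.38
eef_pos: [0.5905, 0.2297, 0.2689]
ee_rot: [1.803, 1.57, 0.232]
force: [0.9, -0.1, 0.7]
width: 0.0253
```

Emit:
play_rows:
  steps:
    - {"gripper": 0,"tx": 0.05,"ty": 0,"tz": 0,"ax": 0,"ay": 0,"az": 0}
    - {"gripper": 0,"tx": 0,"ty": 0,"tz": 0,"ax": 0,"ay": 0,"az": 0}
    - {"gripper": 0,"tx": 0,"ty": 0,"tz": 0,"ax": 0,"ay": 0,"az": 0}

```text
t: 24.63
eef_pos: [0.5908, 0.2298, 0.2689]
ee_rot: [1.861, 1.569, 0.291]
force: [-1.3, -0.4, 8.5]
width: 0.0252
```

Emit:
play_rows:
  steps:
    - {"gripper": 0.6,"tx": 0,"ty": 0,"tz": 0,"ax": 0,"ay": 0,"az": 0}
    - {"gripper": 0.6,"tx": 0,"ty": 0,"tz": 0,"ax": 0,"ay": 0,"az": 0}
    - {"gripper": 0.6,"tx": 0,"ty": 0,"tz": 0,"ax": 0,"ay": 0,"az": 0}
    - {"gripper": 0.6,"tx": -0.4,"ty": 0,"tz": 0,"ax": 0,"ay": 0,"az": 0}
    - {"gripper": 0.6,"tx": -1,"ty": 0,"tz": 0,"ax": 0,"ay": 0,"az": 0}
    - {"gripper": 0.6,"tx": -1,"ty": -0.9,"tz": 0.8,"ax": 0,"ay": 0,"az": 0}
    - {"gripper": 0.6,"tx": -1,"ty": -1,"tz": 1,"ax": 0,"ay": 0,"az": 0}
    - {"gripper": 0.6,"tx": -0.9,"ty": -1,"tz": 1,"ax": 0,"ay": 0,"az": 0}
    - {"gripper": 0.6,"tx": 0,"ty": -1,"tz": 1,"ax": 0,"ay": 0,"az": 0}
    - {"gripper": 0.6,"tx": 0,"ty": -1,"tz": 1,"ax": 0,"ay": 0,"az": 0}
    - {"gripper": 0.6,"tx": 0,"ty": -1,"tz": 1,"ax": 0,"ay": 0,"az": 0}
    - {"gripper": 0.6,"tx": 0,"ty": 0,"tz": 1,"ax": 0,"ay": 0,"az": 0}
    - {"gripper": 0.6,"tx": 0,"ty": 0,"tz": 1,"ax": 0,"ay": 0,"az": 0}
    - {"gripper": 0.6,"tx": 0,"ty": 0,"tz": 1,"ax": 0,"ay": 0,"az": 0}
    - {"gripper": 0.6,"tx": 0,"ty": 0,"tz": 1,"ax": 0,"ay": 0,"az": 0}
    - {"gripper": 0.6,"tx": 0,"ty": 0,"tz": 1,"ax": 0,"ay": 0,"az": 0}
    - {"gripper": 0.6,"tx": 0,"ty": 0,"tz": 1,"ax": 0,"ay": 0,"az": 0}
    - {"gripper": 0.6,"tx": 0,"ty": 0,"tz": 1,"ax": 0,"ay": 0,"az": 0}

```text
t: 26.13
eef_pos: [0.4435, -0.0904, 0.3747]
ee_rot: [1.725, 1.57, 0.154]
force: [0.5, -0.5, -0.2]
width: 0.0529
```

Emit:
play_rows:
  steps:
    - {"gripper": 0.6,"tx": 0,"ty": 0,"tz": 1,"ax": 0,"ay": 0,"az": 0}
    - {"gripper": 0.6,"tx": 0,"ty": 0,"tz": 1,"ax": 0,"ay": 0,"az": 0}
    - {"gripper": 0.6,"tx": 0,"ty": 0,"tz": 1,"ax": 0,"ay": 0,"az": 0}
    - {"gripper": 0.6,"tx": 0,"ty": 0,"tz": 1,"ax": 0,"ay": 0,"az": 0}
    - {"gripper": 0.6,"tx": 0,"ty": 0,"tz": 1,"ax": 0,"ay": 0,"az": 0}
    - {"gripper": 0.6,"tx": 0,"ty": 0,"tz": 1,"ax": 0,"ay": 0,"az": 0}
    - {"gripper": 0.6,"tx": 0,"ty": 0,"tz": 1,"ax": 0,"ay": 0,"az": 0}
    - {"gripper": 0.6,"tx": 0,"ty": 0,"tz": 0.9,"ax": 0,"ay": 0,"az": 0}
    - {"gripper": 0.6,"tx": 0,"ty": 0,"tz": 0,"ax": 0,"ay": 0,"az": 0}
    - {"gripper": 0.6,"tx": 0,"ty": 0,"tz": 0,"ax": 0,"ay": 0,"az": 0}

```text
t: 26.97
eef_pos: [0.4434, -0.2877, 0.374]
ee_rot: [-1.798, 1.57, 2.912]
force: [-0.9, 0.3, 0.5]
width: 0.0525
```

```bash
python3 look.py w9 medium_cover medium_hub; python3 - <<'E'
from ov import *
x,y=.4435,-.291
ov("w9",(255,130,385,235),[(x,y,.0,.049),(x,y,.049,.013)],"w9y")
z=cv2.imread("pics/w9y.png").astype(float); z=np.clip(z*4,0,255); cv2.imwrite("pics/w9y.png",z.astype(np.uint8))
E
```

```text
[[-4.000e-04  1.000e+00 -2.700e-03  4.434e-01]
 [ 1.000e-04 -2.700e-03 -1.000e+00 -2.877e-01]
 [-1.000e+00 -4.000e-04 -1.000e-04  3.740e-01]
 [ 0.000e+00  0.000e+00  0.000e+00  1.000e+00]]
medium_cover 0.9 [569. 124. 609. 188.] [ 4.8940000e-01 -7.0090000e-01  2.1770000e+03  2.4517812e+03
  8.8380000e-01]
medium_cover 0.8 [277. 142. 359. 218.] [ 4.4470000e-01 -2.9000000e-01  5.3130000e+03  5.5805312e+03
  9.5160000e-01]
medium_hub 0.69 [206.   0. 324.  97.] [ 6.0160000e-01 -2.3230000e-01  9.2230000e+03  9.1299062e+03
  9.8530000e-01]
27.1167 [-0.61417246 -0.0739959  -0.66016628] 0.052716758296790935
```

View pics/w9y.png

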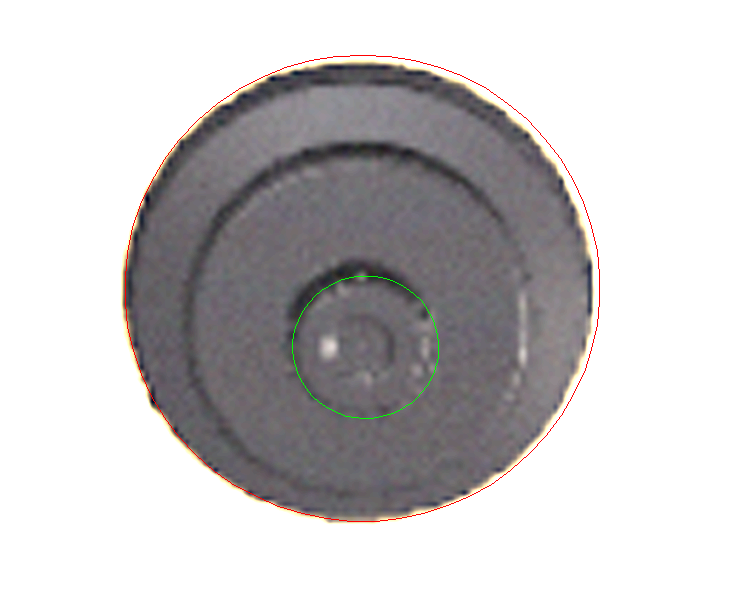

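View pics/w9.png

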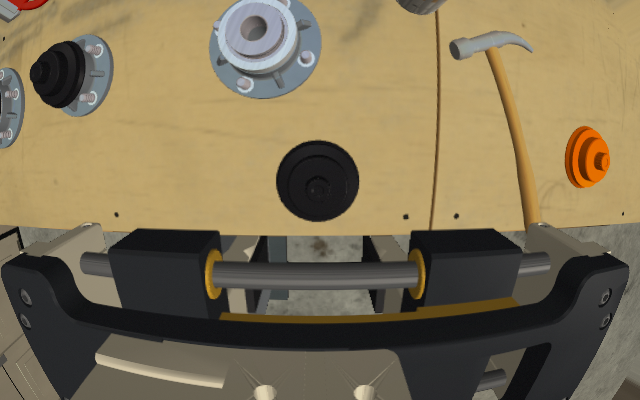

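The black cover at (318,181) is the medium one. The orange look-alike is at (587,157) and the description rules it out.

Emit:
play_rows:
  steps:
    - {"gripper": 0.6,"tx": 1,"ty": 0,"tz": 0.1,"ax": 0,"ay": 0,"az": 0}
    - {"gripper": 0.6,"tx": 1,"ty": 0,"tz": 0,"ax": 0,"ay": 0,"az": 0}
    - {"gripper": 0.6,"tx": 1,"ty": 0,"tz": 0,"ax": 0,"ay": 0,"az": 0}
    - {"gripper": 0.6,"tx": 1,"ty": 0,"tz": 0,"ax": 0,"ay": 0,"az": 0}
    - {"gripper": 0.6,"tx": 1,"ty": 0,"tz": 0,"ax": 0,"ay": 0,"az": 0}
    - {"gripper": 0.6,"tx": 0.8,"ty": 0,"tz": 0,"ax": 0,"ay": 0,"az": 0}
    - {"gripper": 0.6,"tx": 0.4,"ty": 0,"tz": 0,"ax": 0,"ay": 0,"az": 0}
    - {"gripper": 0.6,"tx": 0.15,"ty": 0,"tz": 0,"ax": 0,"ay": 0,"az": 0}
    - {"gripper": 0.6,"tx": 0,"ty": 0,"tz": 0,"ax": 0,"ay": 0,"az": 0}
    - {"gripper": 0.6,"tx": 0,"ty": 0,"tz": 0,"ax": 0,"ay": 0,"az": 0}

```text
t: 27.95
eef_pos: [0.4443, -0.2891, 0.2161]
ee_rot: [1.163, 1.569, -0.407]
force: [0.7, 0.5, 0.8]
width: 0.0528
```

Emit:
play_rows:
  steps:
    - {"gripper": 0,"tx": 0,"ty": 0,"tz": 0,"ax": 0,"ay": 0,"az": 0}
    - {"gripper": 0,"tx": 0,"ty": 0,"tz": 0,"ax": 0,"ay": 0,"az": 0}
    - {"gripper": 0,"tx": 0,"ty": 0,"tz": 0,"ax": 0,"ay": 0,"az": 0}
    - {"gripper": 0,"tx": 0,"ty": 0,"tz": 0,"ax": 0,"ay": 0,"az": 0}
    - {"gripper": 0,"tx": 0,"ty": 0,"tz": 0,"ax": 0,"ay": 0,"az": 0}
    - {"gripper": 0,"tx": 0,"ty": 0,"tz": 0,"ax": 0,"ay": 0,"az": 0}
    - {"gripper": 0,"tx": 0,"ty": 0,"tz": 0,"ax": 0,"ay": 0,"az": 0}

```text
t: 28.53
eef_pos: [0.4438, -0.2892, 0.2154]
ee_rot: [1.255, 1.57, -0.316]
force: [0.3, 0.8, 2.2]
width: 0.0251
```

Emit:
play_rows:
  steps:
    - {"gripper": 0,"tx": -0.6,"ty": 0,"tz": 0,"ax": 0,"ay": 0,"az": 0}
    - {"gripper": 0,"tx": -0.9,"ty": 0,"tz": 0,"ax": 0,"ay": 0,"az": 0}
    - {"gripper": 0,"tx": -0.9,"ty": 0,"tz": 0,"ax": 0,"ay": 0,"az": 0}
    - {"gripper": 0,"tx": -0.9,"ty": 0,"tz": 0,"ax": 0,"ay": 0,"az": 0}
    - {"gripper": 0,"tx": -0.9,"ty": 0,"tz": 0,"ax": 0,"ay": 0,"az": 0}
    - {"gripper": 0,"tx": -0.6,"ty": 0,"tz": 0,"ax": 0,"ay": 0,"az": 0}
    - {"gripper": 0,"tx": 0,"ty": 0.5,"tz": -0.3,"ax": 0,"ay": 0,"az": 0}
    - {"gripper": 0,"tx": 0,"ty": 0.9,"tz": -0.3,"ax": 0,"ay": 0,"az": 0}
    - {"gripper": 0,"tx": 0,"ty": 0.9,"tz": -0.3,"ax": 0,"ay": 0,"az": 0}
    - {"gripper": 0,"tx": 0,"ty": 0.9,"tz": -0.3,"ax": 0,"ay": 0,"az": 0}
    - {"gripper": 0,"tx": 0,"ty": 0.9,"tz": -0.3,"ax": 0,"ay": 0,"az": 0}
    - {"gripper": 0,"tx": 0,"ty": 0.9,"tz": -0.3,"ax": 0,"ay": 0,"az": 0}
    - {"gripper": 0,"tx": 0,"ty": 0.9,"tz": -0.3,"ax": 0,"ay": 0,"az": 0}
    - {"gripper": 0,"tx": 0,"ty": 0.4,"tz": -0.2,"ax": 0,"ay": 0,"az": 0}
    - {"gripper": 0,"tx": 0,"ty": 0,"tz": 0,"ax": 0,"ay": 0,"az": 0}
    - {"gripper": 0,"tx": 0,"ty": 0,"tz": 0,"ax": 0,"ay": 0,"az": 0}

```text
t: 29.87
eef_pos: [0.6013, -0.2312, 0.3338]
ee_rot: [-1.784, 1.569, 2.929]
force: [-0.6, -0.6, -0.4]
width: 0.0251
```

```bash
python3 look.py w10; python3 - <<'E'
from ov import *
P=np.load("pics/w10P.npy");x,y,z=P[:3,3]
ov("w10",(200,80,440,260),[(.6017,-.232,.022,.062),(x,y,z-.2155,.049),(x-.003,y,z-.2155,.049)],"w10z")
a=cv2.imread("pics/w10z.png").astype(float); cv2.imwrite("pics/w10z.png",np.clip(a*1.5,0,255).astype(np.uint8))
E
```

```text
[[-2.100e-03  1.000e+00  1.000e-04  6.013e-01]
 [ 5.000e-04  1.000e-04 -1.000e+00 -2.312e-01]
 [-1.000e+00 -2.100e-03 -5.000e-04  3.338e-01]
 [ 0.000e+00  0.000e+00  0.000e+00  1.000e+00]]
29.9167 [ 0.1544203   0.54846025 -1.28004495] 0.02530805092487443
```

View pics/w10z.png

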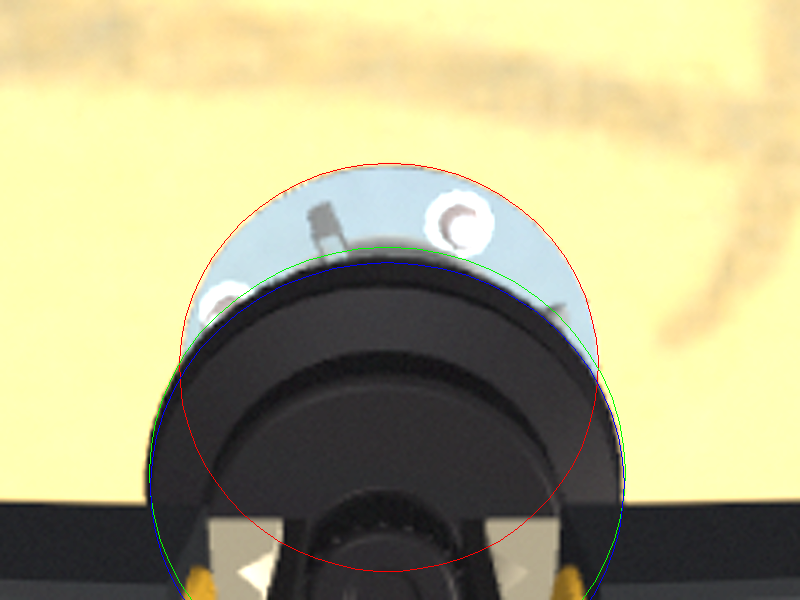

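Emit:
play_rows:
  steps:
    - {"gripper": 0,"tx": 0.6,"ty": 0.11,"tz": 0.04,"ax": 0,"ay": 0,"az": 0}
    - {"gripper": 0,"tx": 0.6,"ty": 0,"tz": 0,"ax": 0,"ay": 0,"az": 0}
    - {"gripper": 0,"tx": 0.4,"ty": 0,"tz": 0,"ax": 0,"ay": 0,"az": 0}
    - {"gripper": 0,"tx": 0.3,"ty": 0,"tz": 0,"ax": 0,"ay": 0,"az": 0}
    - {"gripper": 0,"tx": 0.2,"ty": 0,"tz": 0,"ax": 0,"ay": 0,"az": 0}
    - {"gripper": 0,"tx": 0.15,"ty": 0,"tz": 0,"ax": 0,"ay": 0,"az": 0}
    - {"gripper": 0,"tx": 0.1,"ty": 0,"tz": 0,"ax": 0,"ay": 0,"az": 0}
    - {"gripper": 0,"tx": 0,"ty": 0,"tz": 0,"ax": 0,"ay": 0,"az": 0}
    - {"gripper": 0,"tx": 0,"ty": 0,"tz": 0,"ax": 0,"ay": 0,"az": 0}

```text
t: 30.67
eef_pos: [0.6041, -0.2328, 0.2768]
ee_rot: [1.271, 1.57, -0.301]
force: [0.3, -0.4, -0.8]
width: 0.0249
```

Emit:
play_rows:
  steps:
    - {"gripper": 0,"tx": 0.1,"ty": 0,"tz": 0,"ax": 0,"ay": 0,"az": 0}
    - {"gripper": 0,"tx": 0.1,"ty": 0,"tz": 0,"ax": 0,"ay": 0,"az": 0}
    - {"gripper": 0,"tx": 0.07,"ty": 0,"tz": 0,"ax": 0,"ay": 0,"az": 0}
    - {"gripper": 0,"tx": 0.04,"ty": 0,"tz": 0,"ax": 0,"ay": 0,"az": 0}
    - {"gripper": 0,"tx": 0,"ty": 0,"tz": 0,"ax": 0,"ay": 0,"az": 0}
    - {"gripper": 0,"tx": 0,"ty": 0,"tz": 0,"ax": 0,"ay": 0,"az": 0}

```text
t: 31.17
eef_pos: [0.6044, -0.2329, 0.2697]
ee_rot: [1.119, 1.569, -0.452]
force: [-1.6, 0.3, 5.3]
width: 0.025
```

Contact gives 5 N at the expected height of 0.2697. Next I release, back off and check.

Emit:
play_rows:
  steps:
    - {"gripper": 0.6,"tx": 0,"ty": 0,"tz": 0,"ax": 0,"ay": 0,"az": 0}
    - {"gripper": 0.6,"tx": 0,"ty": 0,"tz": 0,"ax": 0,"ay": 0,"az": 0}
    - {"gripper": 0.6,"tx": 0,"ty": 0,"tz": 0,"ax": 0,"ay": 0,"az": 0}
    - {"gripper": 0.6,"tx": -0.4,"ty": 0,"tz": 0,"ax": 0,"ay": 0,"az": 0}
    - {"gripper": 0.6,"tx": -1,"ty": 0,"tz": 0,"ax": 0,"ay": 0,"az": 0}
    - {"gripper": 0.6,"tx": -1,"ty": -0.9,"tz": -0.8,"ax": 0,"ay": 0,"az": 0}
    - {"gripper": 0.6,"tx": -1,"ty": -1,"tz": -1,"ax": 0,"ay": 0,"az": 0}
    - {"gripper": 0.6,"tx": -0.9,"ty": -1,"tz": -1,"ax": 0,"ay": 0,"az": 0}
    - {"gripper": 0.6,"tx": 0,"ty": -1,"tz": -1,"ax": 0,"ay": 0,"az": 0}
    - {"gripper": 0.6,"tx": 0,"ty": -1,"tz": -1,"ax": 0,"ay": 0,"az": 0}
    - {"gripper": 0.6,"tx": 0,"ty": -1,"tz": -1,"ax": 0,"ay": 0,"az": 0}
    - {"gripper": 0.6,"tx": 0,"ty": 0,"tz": -1,"ax": 0,"ay": 0,"az": 0}
    - {"gripper": 0.6,"tx": 0,"ty": 0,"tz": -1,"ax": 0,"ay": 0,"az": 0}
    - {"gripper": 0.6,"tx": 0,"ty": 0,"tz": -1,"ax": 0,"ay": 0,"az": 0}
    - {"gripper": 0.6,"tx": 0,"ty": 0,"tz": -1,"ax": 0,"ay": 0,"az": 0}
    - {"gripper": 0.6,"tx": 0,"ty": 0,"tz": 0,"ax": 0,"ay": 0,"az": 0}
    - {"gripper": 0.6,"tx": 0,"ty": 0,"tz": 0,"ax": 0,"ay": 0,"az": 0}

```text
t: 32.58
eef_pos: [0.4576, 0.0122, 0.3758]
ee_rot: [1.945, 1.57, 0.377]
force: [0.5, -0.4, 1.1]
width: 0.0524
```

```bash
python3 look.py w11; python3 - <<'E'
from h import *
H=[(.598,.022,.043),(.6017,-.232,.049),(.588,.2305,.055)]
im=optics.grab_frame("side")[:,:,::-1].copy()
cv2.imwrite("pics/side11.png",im)
k=4; x0,y0,x1,y1=255,160,395,350
z=cv2.resize(im[y0:y1,x0:x1],None,fx=k,fy=k,interpolation=2); z=np.clip(z.astype(float)*1.7,0,255).astype(np.uint8)[:600]
w=z.copy()
for x,y,r in H:
    for zz,rr,c in((.054,r,(0,0,255)),(.103,.013,(0,255,0)),(.022,r+.013,(255,0,0))):
        p=proj("side",circ(x,y,zz,rr)); cv2.polylines(w,[np.int32((p+.5-[x0,y0])*k)],True,c,1)
s=np.hstack([z[:,:560],w[:,:560]]); cv2.imwrite("pics/side11z.png",cv2.resize(s,None,fx=.71,fy=.71,interpolation=3))
cv2.imwrite("pics/side11a.png",z)
E
```

```text
[[ 8.000e-04  1.000e+00  2.100e-03  4.576e-01]
 [ 3.000e-04  2.100e-03 -1.000e+00  1.220e-02]
 [-1.000e+00  8.000e-04 -3.000e-04  3.758e-01]
 [ 0.000e+00  0.000e+00  0.000e+00  1.000e+00]]
32.6333 [-0.2758413  -0.50617174  0.36119087] 0.052797718516117385
```

View pics/side11.png

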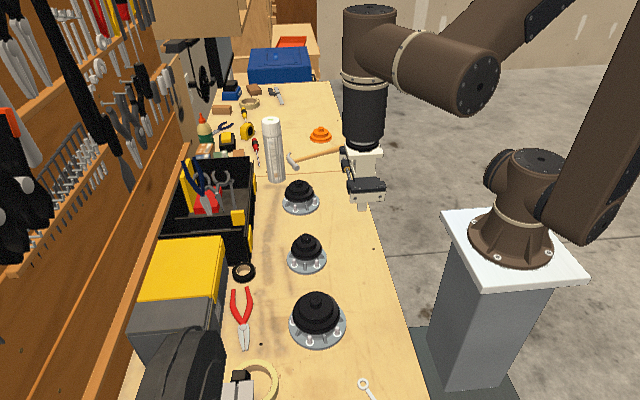

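View pics/side11z.png

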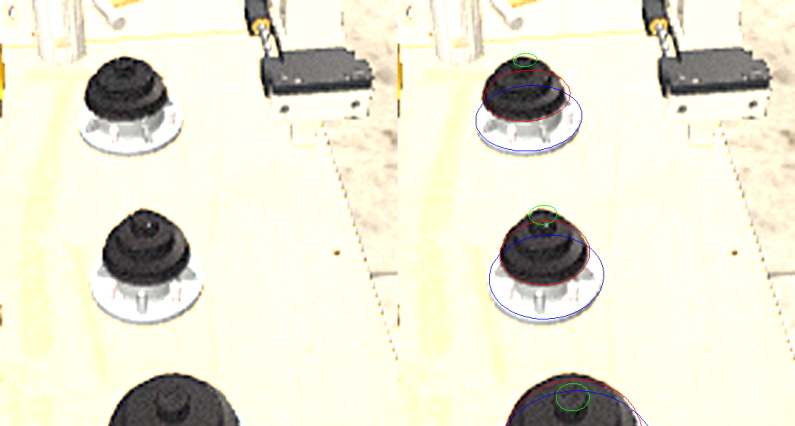

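View pics/w11.png

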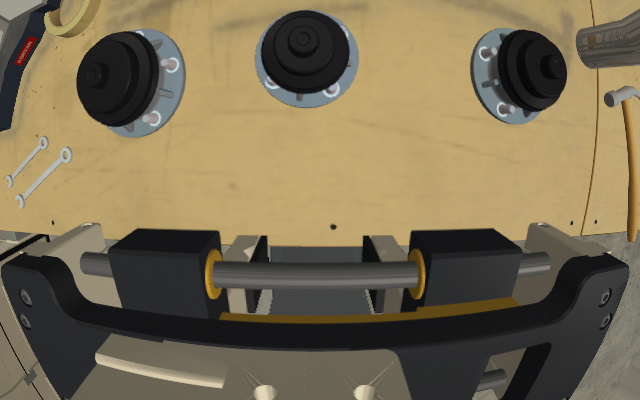

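```bash
python3 - <<'E'
from ov import *
H=[(.598,.022,.043),(.6017,-.232,.049),(.588,.2305,.055)]
B=[(245,0,365,115),(460,20,580,135),(65,20,195,145)]
o=[]
for i,((x,y,r),b) in enumerate(zip(H,B)):
    ov("w11",b,[(x,y,.054,r),(x,y,.103,.013),(x,y,.022,r+.013)],f"f{i}")
    a=cv2.imread(f"pics/f{i}.png").astype(float); m=a.max(2)-a.min(2)<120
    a=np.where(m[...,None],np.clip(a*2.5,0,255),a); o.append(cv2.resize(a.astype(np.uint8),(400,380)))
s=optics.grab_frame("side")[:,:,::-1]
z=[]
for (x,y,r) in H:
    c=proj("side",[(x,y,.07)])[0].astype(int); k=8; x0,y0=c-34
    t=cv2.resize(s[y0:y0+68,x0:x0+68],None,fx=k,fy=k,interpolation=2).astype(float); t=np.clip(t*2.2,0,255).astype(np.uint8)
    for q in((x,y,.054,r),(x,y,.103,.013),(x,y,.066,.0)):
        p=proj("side",circ(*q)); cv2.polylines(t,[np.int32((p+.5-[x0,y0])*k)],True,(0,0,255),1)
    z.append(cv2.resize(t,(265,265)))
cv2.imwrite("pics/fw.png",cv2.resize(np.hstack(o),(798,253))); cv2.imwrite("pics/fs.png",np.hstack(z))
cv2.imwrite("pics/fin.png",np.vstack([cv2.resize(np.hstack(o),(795,253)),np.hstack(z)]))
E
```

```text
(no output)
```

View pics/fin.png

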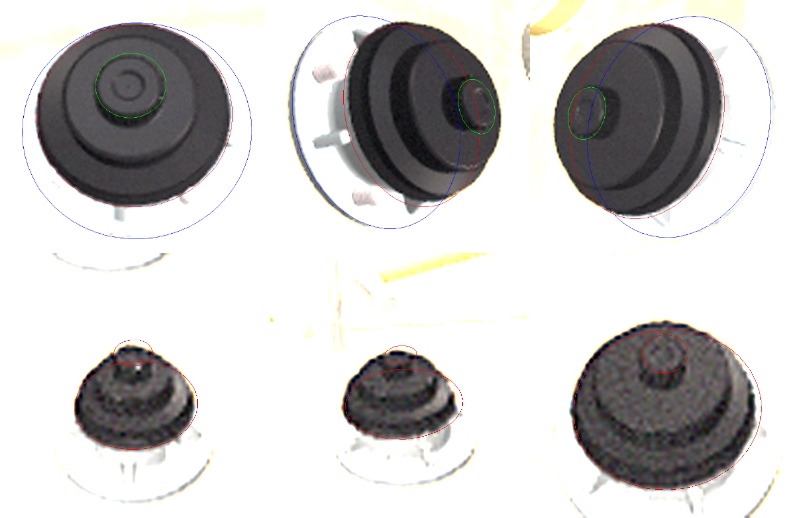

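```bash
python3 - <<'E'
from station import *
from station import job_done, telemetry
print(telemetry.get_state()['t']); print(job_done())
E
```

```text
32.7333
the job is handed in; nothing more can be done
None
```

I put both bearings into their matching hub cups first, then fitted the small, large and medium black covers on their hubs. I handed the job in at about 33 s, inside the 96 s limit, with the gripper open and touching nothing.

**Bearings:** In the wrist camera pictures taken after release, both bearings matched the modelled seated position, with the collar top at z ≈ 80 mm.

**Covers:** Each one met firm contact of 5–8.5 N with its underside at about z = 54.2–54.5 mm, against a nominal 54 mm. The overlays on the final wrist and side pictures agree to about 1–2 pixels, and all three covers look level.

**Bystanders:** The spray can is still upright, and I did not touch the orange look-alike.

**Disagreements seen:** The side camera first put the large and medium covers 8–9 mm off in y from the top camera, and the wrist pictures settled it close to the top camera. Those two covers also sat about 2.5–3 mm off-centre in the gripper, which I corrected before lowering them. No check failed at the end.

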